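# Clamp the circuit board in the sloping assembly frame

## Robot

A 6-joint arm with a two-finger parallel gripper is mounted at the origin on the work surface. World frame = base frame: x ahead of the robot, y to its left, z up, the work surface at z = 0. Lengths are in m, angles in rad, forces in N, time in s.
With the tool pointing down it reaches from about 0.425 to 0.925 m from the base axis. Payload 12.5 kg.
Tool frame: the origin (TCP) lies at the centre of the arm's flange, where the gripper is bolted on; the fingertips stand 173 mm ahead of it and the grasp point (between the pads) lies 155 mm ahead of it; z points along the fingers, y is the line along which they close (so a half turn about z gives the same grasp; the last joint's range is limited). The gripper opens to 85 mm and grips with 20 to 120 N. Pads are 22 mm wide; open, the fingers measure 114 mm over their backs; the gripper's body (76 mm by 85 mm) begins 54 mm behind the grasp point. The pads swing forward as they close: fully open they stand 13 mm farther back than shut.
Start: joints at [-0.106, 0.491, 1.559, -0, 1.092, -0.106], TCP at [0.625, 0, 0.405] pointing down, gripper open.
Joint ranges: [-3.1, 3.1], [-0.84, 2.19], [0.05, 2.79], [-1.13, 4.28], [0.06, 2.93], [-2.69, 2.69]. Speed limits (rad/s): [2.22, 2.22, 2.79, 3.14, 3.14, 3.14].

## Interface

Orientations are given as a rotation vector (axis times angle).
In Python, from workcell import env gives the robot as it stands. The module is installed in compiled form; this text tells all that it offers.
- The arm moves only by the shell command python3 -m handwheel 'ROWS' [FORCE]. ROWS is JSON, a list of rows, each an object with "rotation": the turn, a rotation vector about the world's x, y, z in degrees, a list of three; "offset": the shift along the world's x, y, z in m, a list of three; "hand": the opening, from 0 (shut) to 1 (fully open). In form: [{"rotation": [ax, ay, az], "offset": [x, y, z], "hand": hand}, ...]. A call has 1 to 8 rows; each row is the pose to reach, as a shift and turn from the pose commanded when the call began; what a row does not reach only later rows make up. A row lasts 1/12 s, in which the tool goes at most 41.7 mm and 7.16 degrees, less where a joint would pass 70% of its speed; a pose out of reach is approached as far as the arm can. A call with a gripper value outside its range is refused whole. The fingers move at their own pace and stop on an object; FORCE is the grip in N (left out, the last holds). Time passes only in rows, so rows that repeat a pose let the fingers close. It gives the time, the measured TCP pose, the force, the opening and the grip force at its end, in the units of the state.
- env.observe(): the state, without advancing time (a new reading comes with each control period).
- env.camera(name): name is "scene" or "side" or "wrist"; returns the picture (400x640x3 uint8, blue, green, red); there is no depth.
- env.camera_info(name): a dict with "camera_matrix" (3x3 intrinsics, pixels), "world_from_camera" (4x4, takes a point from camera to world coordinates). Camera axes: x right, y down, z forward; pixel columns grow to the right and rows downward; lengths in m; the calibration is good to about 2 mm. The wrist camera is an equidistant fisheye: a pixel r from the principal point sees the ray r / f radians off the axis. A picture is of the moment at which its call begins: read the wrist's pose just before it. camera_info takes no time and is no camera call; for the wrist camera it gives the pose at the moment of the call.
- env.close_job(): hands the job in; it is judged then, once.
Trained networks look in the newest picture that a camera, given by its name, has taken for a name from the list of things; names that differ only in an ending like _2 or _b are one class to them, and where a whole thing is asked for, a point or a joint stands for the part that bears it (a point fixed in the world has none). Each returns a list of dicts, best first, with "p" (0 to 1); they miss things now and then, are a little off and sometimes report something else, mostly with a low value. They report only what shows in the picture. A call takes as long as a camera call. They do not tell look-alikes from the thing itself.
- env.find_in(camera, name): "location" ([column, row] in pixels, amid what is visible of it).
- env.masks_of(camera, name): "mask" (400x640 bool, what is visible of it) and "location" ([column, row] in pixels, amid what is visible of it).
- env.spot_point(camera, name): "location" ([column, row] in pixels: a listed point, or the origin of a listed thing).
The state is a dict: "time": time; "joint_positions": joint angles; "joint_vel": joint speeds; "effort": joint torques, N m; "eef_pos": TCP position; "tool_rot": TCP orientation; "ft_force": force on the tool from outside, world axes, zero at the start; "wrist_torque": the same for the moment, N m; "gripper_width": opening from 0.0 (shut) to 1.0 (fully open); "finger_force": force on a finger pad.
Only numpy, scipy, OpenCV 4.12 (cv2) and the standard library are available. Lean on these libraries where they do the work, as an engineer would, in place of code of your own. Each camera call takes 0.05 s, during which the arm holds its last target. There are 200 camera calls.

## Task

Clamp the loose circuit board in the sloping assembly frame: pinch both side release buttons of the sliding jaw fully home together, slide the jaw down its rail until its sprung nose has pushed the board home against the fixed jaw at the bottom and presses on it, firmly but not hard, then let go so that the jaw locks there with both buttons sprung out again. Never force the jaw while it is locked, and leave the screwdriver and the knife where they are.

Things in the scene. Friction and masses are not known exactly. Their poses are not given: they have to be found in the camera images.
- jaw_mid (a point): The sliding jaw, a dark block 76 long (x), 54 wide (y), 58 mm high (z), 0.3 kg, captive on a rail in the frame's middle. Point: midway between its two side buttons, mid-length, 40 mm above the deck, 18 mm below its top. x: up the slope, y: to its left button, z: out of its top, square to the deck. Locked at the start near the top of its rail; pinched home, it slides with under 6 N.
- jaw_left (a joint): How far the jaw's left (+y) button is in: 0 out, 0.005 m home; springs out. Both are grey ribbed plates 26 long x 24 mm high, centred on the y axis through jaw_mid, 65 mm over both when out, 55 mm when home. Each starts to move at 6 N and is home at 12 N. A tooth under each locks in a 6 mm pitch rack until it is 3.5 to 4.3 mm in.
- jaw_right (a joint): The same for the right (-y) button. Pinched off-centre, one bottoms while the other stays locked: the jaw has under 1 mm of play to either side, 2 mm upwards. When let go off a notch, the nose's spring pushes the jaw back by up to 6 mm until the teeth drop in and both buttons are out.
- jaw: The same jaw with its nose; origin under its middle, on the deck; axes as above. The nose is a sprung rubber bar 90 mm wide on its down-slope side, 14 to 24 mm above the deck; its face, free, is 60 mm down-slope of jaw_mid. It gives way by 10 mm, from 2 N at first touch to 8 N, then is solid. The board may bear at most 15 N.
- board: Loose dark green circuit board lying on the deck's side ledges below the jaw: 4 mm thick, 140 mm wide (y), length (x) differs each time, 80 to 140 mm, 0.2 kg. Origin: middle of its bottom (down-slope) edge, underside; x up the slope. It starts 2 to 10 mm short of the fixed jaw at the bottom, against which it is home.
- frame: Fixed aluminium frame, 285 long (x), 170 mm wide (y). Origin on the table, x towards the high end. The deck rises 18 deg towards +x; above the origin it is 72 mm high. The fixed jaw, with a lip over the board's edge, stands 110 mm down-slope of there, the sliding jaw at first 125 mm up-slope. Rack bars stand 12.5 mm above the deck, up to 38 mm from the mid-plane; side guides 21 mm, at 72 to 77 mm.
- screwdriver: Small screwdriver, 150 mm, lying along x near the table's middle, between the frame and a parts tray.
- knife: Utility knife, 155 mm, lying beyond the frame.
Things that resemble listed ones, but are neither listed nor needed, are in the scene too. What is shaped like the jaw but green is not meant.

How it is judged:
By the outcome, as a careful person would: the job done as asked, in the order asked, and still so for the second after the job is handed in, with the robot touching nothing.
It also fails if it takes over 38 s, if anything falls off the work surface, if the arm or the gripper's body presses on something with over 40 N, if the wrist force passes 120 N, or if a joint passes its speed limit or range.

## Working session

There is one attempt and no reset: what is moved stays moved. The work goes in short steps, Python scripts to look and compute and a shell command to move; the robot and the scene stay as the last step left them, time stands still between calls to the robot, and variables do not carry over. Pictures are saved under pics/ and viewed, at most 10 in all, crops included, and the job is handed in when it is done.

```bash
mkdir -p pics; python3 - <<'E'
from workcell import env
import cv2,numpy as np
s=env.observe();print({k:np.round(v,3).tolist() for k,v in s.items()})
for c in("scene","side"):
    im=env.camera(c);cv2.imwrite(f"pics/{c}0.png",im)
    for n in("jaw_mid","jaw","board","frame"):
        print(c,n,[(np.round(d["location"]).tolist(),round(d["p"],2)) for d in env.spot_point(c,n)])
    print(c,"left",[(np.round(d["location"]).tolist(),round(d["p"],2)) for d in env.find_in(c,"jaw_left")])
    i=env.camera_info(c);print(np.round(i["camera_matrix"],1).tolist(),np.round(i["world_from_camera"],4).tolist())
E
```

```text
{'time': 0.0, 'joint_positions': [-0.106, 0.492, 1.559, -0.0, 1.092, -0.106], 'joint_vel': [0.001, -0.0, -0.0, 0.0, 0.0, -0.0], 'effort': [-0.0, -61.845, -26.16, -0.0, 0.004, -0.0], 'eef_pos': [0.625, 0.0, 0.404], 'tool_rot': [-2.221, -2.221, 0.001], 'ft_force': [-0.415, 0.175, 0.202], 'wrist_torque': [0.015, -0.016, 0.041], 'finger_force': 0.0, 'gripper_width': 1.003}
scene jaw_mid [([363.0, 135.0], 0.79), ([386.0, 186.0], 0.64)]
scene jaw [([358.0, 142.0], 0.83), ([390.0, 196.0], 0.58)]
scene board [([342.0, 173.0], 0.81)]
scene frame [([364.0, 195.0], 0.96)]
scene left []
[[462.4, 0.0, 321.5], [0.0, 462.4, 198.5], [0.0, 0.0, 1.0]] [[0.4828, 0.6461, -0.5912, 1.3813], [0.8756, -0.3427, 0.3405, -0.4311], [0.0174, -0.682, -0.7311, 1.203], [0.0, 0.0, 0.0, 1.0]]
side jaw_mid [([251.0, 215.0], 0.95), ([389.0, 350.0], 0.9)]
side jaw [([244.0, 231.0], 0.9), ([386.0, 359.0], 0.56)]
side board [([335.0, 264.0], 0.78), ([248.0, 214.0], 0.5)]
side frame [([296.0, 270.0], 0.86), ([328.0, 216.0], 0.19)]
side left [([242.0, 224.0], 0.61), ([267.0, 171.0], 0.35), ([334.0, 214.0], 0.28)]
[[370.5, 0.0, 322.2], [0.0, 370.5, 199.2], [0.0, 0.0, 1.0]] [[-0.9293, -0.2087, 0.3048, 0.162], [-0.3691, 0.4926, -0.7881, 0.8655], [0.0143, -0.8448, -0.5348, 0.6443], [0.0, 0.0, 0.0, 1.0]]
```

View pics/scene0.png

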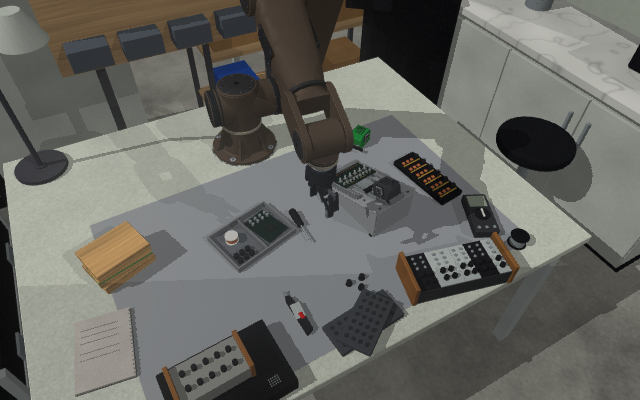

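View pics/side0.png

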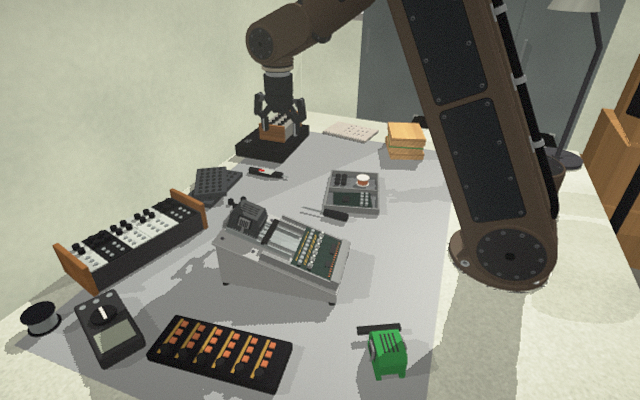

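The candidates for the jaw are the dark block on the frame at scene (386,186) / side (250,215), and the green look-alike at scene (361,135) / side (389,350). I choose the dark one. Next I triangulate it and take a wrist view.

```bash
cat > h.py <<'E'
from workcell import env
import cv2,numpy as np
from scipy.spatial.transform import Rotation as R
def ray(c,p,info=None):
    i=info or env.camera_info(c);K=np.array(i["camera_matrix"]);T=np.array(i["world_from_camera"])
    x=(p[0]-K[0,2])/K[0,0];y=(p[1]-K[1,2])/K[1,1]
    if c=="wrist":
        r=np.hypot(x,y)+1e-12;d=np.array([x/r*np.sin(r),y/r*np.sin(r),np.cos(r)])
    else: d=np.array([x,y,1.])
    d=T[:3,:3]@d
    return T[:3,3],d/np.linalg.norm(d)
def tri(rays):
    A=sum(np.eye(3)-np.outer(d,d) for o,d in rays);b=sum((np.eye(3)-np.outer(d,d))@o for o,d in rays)
    p=np.linalg.solve(A,b);return p,[round(1000*np.linalg.norm((np.eye(3)-np.outer(d,d))@(p-o)),1) for o,d in rays]
def proj(c,P,info=None):
    i=info or env.camera_info(c);K=np.array(i["camera_matrix"]);T=np.array(i["world_from_camera"])
    q=T[:3,:3].T@(np.asarray(P)-T[:3,3])
    if c=="wrist":
        n=np.hypot(q[0],q[1])+1e-12;a=np.arctan2(n,q[2]);u=q[:2]/n*a
    else:u=q[:2]/q[2]
    return np.array([K[0,0]*u[0]+K[0,2],K[1,1]*u[1]+K[1,2]])
E
python3 - <<'E'
from h import *
for n,a,b in(("jaw_mid",(386,186),(251,215)),("jaw",(390,196),(244,231)),("frame",(364,195),(296,270)),("board",(342,173),(335,264))):
    p,e=tri([ray("scene",a),ray("side",b)]);print(n,p.round(4),e)
i=env.camera_info("wrist");print(np.array(i["camera_matrix"]).round(1).tolist(),np.array(i["world_from_camera"]).round(3).tolist())
im=env.camera("wrist");cv2.imwrite("pics/w0.png",im)
for n in("jaw_mid","jaw","board","frame"):
    print(n,[(np.round(d["location"]).tolist(),round(d["p"],2)) for d in env.spot_point("wrist",n)])
E
```

```text
jaw_mid [0.5745 0.2672 0.1487] [np.float64(4.0), np.float64(4.0)]
jaw [0.5885 0.2805 0.1077] [np.float64(2.9), np.float64(2.9)]
frame [0.4669 0.2633 0.0101] [np.float64(6.4), np.float64(6.4)]
board [0.3694 0.2355 0.0438] [np.float64(0.9), np.float64(0.9)]
[[309.7, 0.0, 319.9], [0.0, 309.7, 204.2], [0.0, 0.0, 1.0]] [[1.0, -0.001, -0.0, 0.625], [-0.001, -0.948, -0.32, 0.082], [0.0, 0.32, -0.948, 0.374], [0.0, 0.0, 0.0, 1.0]]
jaw_mid []
jaw []
board []
frame []
```

View pics/w0.png

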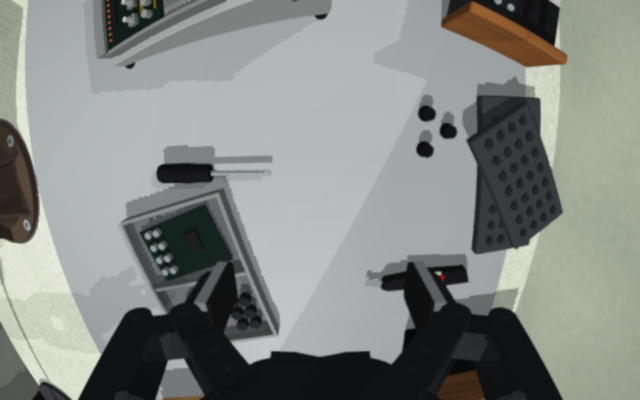

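The wrist view shows the near edge of the frame at the top (line from about (130,65) to (320,15), a yaw of about 12°) and the screwdriver at (215,172). The triangulated jaw_mid height of 0.1487 matches the expected 72+38.6+38 mm. Next I work out a hover pose.

```bash
cat >> h.py <<'E'
def axes(yaw,sl=18):
    return R.from_euler("ZY",[yaw,-sl],degrees=True).as_matrix()
def goal(mid,yaw,back,along=0,sl=18):
    """delta rows from current pose to TCP 'back' m off jaw_mid, tool x = down-slope"""
    J=axes(yaw,sl);Rt=J@np.diag([-1,1,-1.]);s=env.observe()
    p=np.asarray(mid)+back*J[:,2]+along*J[:,0]
    d=R.from_matrix(Rt)*R.from_rotvec(s["tool_rot"]).inv()
    print("rot",d.as_rotvec(degrees=True).round(2),"off",(p-s["eef_pos"]).round(4))
E
python3 -c "
from h import *
goal((.5745,.2672,.1487),12,.255)"
```

```text
rot [-12.97 -16.   101.06] off [-0.1276  0.2508 -0.0135]
```

```bash
r='{"rotation":[-13,-16,101],"offset":[-0.128,0.25,-0.013],"hand":1}'; python3 -m handwheel '[{"rotation":[-3,-3,15],"offset":[-0.02,0.04,0.01],"hand":1},{"rotation":[-5,-6,30],"offset":[-0.04,0.08,0.01],"hand":1},{"rotation":[-6,-7,45],"offset":[-0.06,0.12,0.01],"hand":1},{"rotation":[-6,-8,50],"offset":[-0.08,0.16,0.01],"hand":1},{"rotation":[-6,-8,50],"offset":[-0.1,0.2,0],"hand":1},{"rotation":[-6,-8,50],"offset":[-0.1,0.2,0],"hand":1},{"rotation":[-6,-8,50],"offset":[-0.1,0.2,0],"hand":1},{"rotation":[-6,-8,50],"offset":[-0.1,0.2,0],"hand":1}]' && python3 -c "
from h import *
goal((.5745,.2672,.1487),12,.255)"
```

```text
time: 1.52
eef_pos: [0.5243, 0.2012, 0.4048]
tool_rot: [1.003, 2.799, 0.036]
ft_force: [0.0, -0.1, 0.2]
gripper_width: 1.001
finger_force: 0.0
rot [-6.82 -8.32 50.55] off [-0.0269  0.0496 -0.0136]
```

```bash
python3 -m handwheel '[{"rotation":[-7,-8,50.5],"offset":[-0.027,0.05,-0.013],"hand":1},{"rotation":[-7,-8,50.5],"offset":[-0.027,0.05,-0.013],"hand":1},{"rotation":[-7,-8,50.5],"offset":[-0.027,0.05,-0.013],"hand":1},{"rotation":[-7,-8,50.5],"offset":[-0.027,0.05,-0.013],"hand":1},{"rotation":[-7,-8,50.5],"offset":[-0.027,0.05,-0.013],"hand":1},{"rotation":[-7,-8,50.5],"offset":[-0.027,0.05,-0.013],"hand":1},{"rotation":[-7,-8,50.5],"offset":[-0.027,0.05,-0.013],"hand":1},{"rotation":[-7,-8,50.5],"offset":[-0.027,0.05,-0.013],"hand":1}]' && python3 - <<'E'
from h import *
goal((.5745,.2672,.1487),12,.255)
i=env.camera_info("wrist");im=env.camera("wrist");cv2.imwrite("pics/w1.png",im)
print(np.array(i["world_from_camera"]).round(3).tolist())
for n in("jaw_mid","jaw","board","frame"):
    print(n,[(np.round(d["location"],1).tolist(),round(d["p"],2)) for d in env.spot_point("wrist",n)],proj("wrist",(.5745,.2672,.1487),i).round() if n=="jaw_mid" else"")
E
```

```text
time: 2.18
eef_pos: [0.4984, 0.2494, 0.3918]
tool_rot: [-0.287, 2.818, 0.04]
ft_force: [-0.4, -0.4, 0.2]
gripper_width: 1.0
finger_force: 0.0
rot [ 0.23 -0.2   0.4 ] off [-0.001   0.0014 -0.0006]
[[-0.2, 0.788, 0.582, 0.431], [0.98, 0.163, 0.116, 0.235], [-0.003, 0.593, -0.805, 0.337], [0.0, 0.0, 0.0, 1.0]]
jaw_mid [([326.6, 212.4], 0.93)] [324. 213.]
jaw [([327.1, 196.2], 0.76)] 
board [] 
frame [([328.2, 47.5], 0.74)]
```

View pics/w1.png

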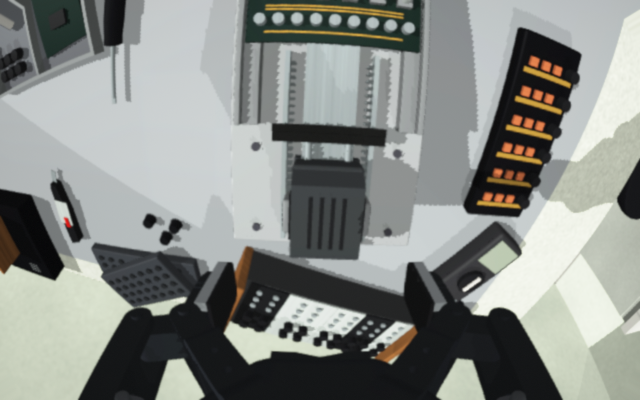

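The wrist view shows the dark jaw at (327,212), its nose bar from (272,131) to (386,137), the board's top edge at row 45 and the slope running down the image upwards. Here is one close crop to check the choice and get accurate corners.

```bash
python3 -c "
import cv2
im=cv2.imread('pics/w1.png')[20:270,230:430];cv2.imwrite('pics/w1c.png',cv2.resize(im,None,fx=2.4,fy=2.4,interpolation=cv2.INTER_CUBIC))"
```

```text
(no output)
```

View pics/w1c.png

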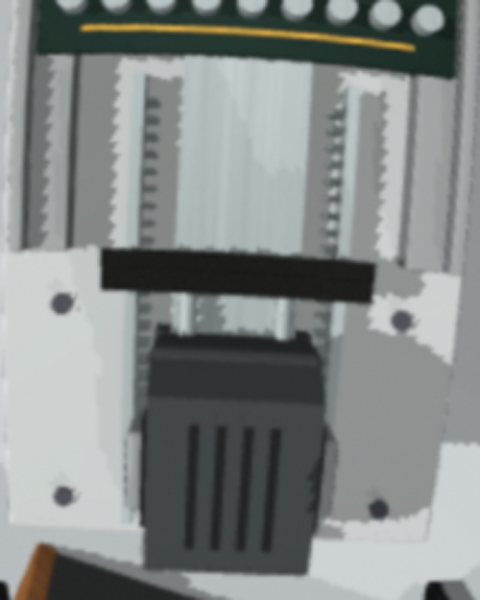

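The crop confirms the dark jaw. In crop pixels, the nose's lower front corners are at (103,248) and (376,263), the rear top corners at (145,567) and (308,575), and the buttons stick out at x of about 128 and 332. I fit the pose to these.

```bash
python3 - <<'E'
from h import *
from scipy.optimize import least_squares
i=env.camera_info("wrist")
c=lambda u,v:np.array([u/2.4+230,v/2.4+20])
O=[("wrist",(-.060,-.045,-.026),c(103,248),1),("wrist",(-.060,.045,-.026),c(376,263),1),
   ("wrist",(.038,-.027,.018),c(145,567),1),("wrist",(.038,.027,.018),c(308,575),1),
   ("wrist",(0,0,0),(326.6,212.4),2.5),("wrist",(0,0,-.04),(327.1,196.2),2.5),
   ("scene",(0,0,0),(386,186),2.5),("side",(0,0,0),(251,215),2.5),("scene",(0,0,-.04),(390,196),3),("side",(0,0,-.04),(244,231),3)]
inf={k:env.camera_info(k) for k in("wrist","scene","side")}
def f(v):
    J=axes(v[3]);return np.concatenate([(proj(k,v[:3]+J@np.array(q),inf[k])-p)/w for k,q,p,w in O])
s=least_squares(f,[.5745,.2672,.1487,12],x_scale=[.01,.01,.01,2],loss="soft_l1")
print(s.x.round(4));print(f(s.x).reshape(-1,2).round(1).tolist())
J=axes(s.x[3])
fo=s.x[:3]-J@[.125,0,.04];print("frame org top",fo.round(4),"expect z .072")
print(np.sqrt(np.diag(np.linalg.inv(s.jac.T@s.jac))).round(4))
for n,q in(("btnR",(0,-.0325,0)),("btnL",(0,.0325,0))):print(n,((proj("wrist",s.x[:3]+J@np.array(q),i)-[230,20])*2.4).round())
# board top edge (4 mm thick, on deck+? ) from wrist
n=J[:,2]
for h in(0,.004,.01):
    for p in(c(35,52),c(455,76)):
        o,d=ray("wrist",p,i);t=((fo+h*n-o)@n)/(d@n);print(h,(J.T@(o+t*d-fo)*1000).round(1))
goal(s.x[:3],s.x[3],.205)
E
```

```text
[0.571  0.2692 0.1419 7.9024]
[[2.6, -0.1], [-2.9, 0.0], [-0.5, 0.9], [0.8, 0.3], [0.2, -3.0], [-0.7, -2.1], [-0.6, 0.1], [-0.2, 1.5], [-1.4, 0.2], [1.0, -0.0]]
frame org top [0.4655 0.2545 0.0652] expect z .072
[0.0011 0.0007 0.0016 0.6928]
btnR [133. 439.]
btnL [331. 449.]
0 [ -6.5 -77.3  -0. ]
0 [-8.3 75.9 -0. ]
0.004 [ -5.7 -76.4   4. ]
0.004 [-7.5 74.6  4. ]
0.01 [ -4.5 -75.   10. ]
0.01 [-6.2 72.6 10. ]
rot [ 0.17 -0.27 -3.36] off [ 0.01    0.0108 -0.0549]
```

```bash
python3 - <<'E'
from h import *
from scipy.optimize import least_squares
i=env.camera_info("wrist")
c=lambda u,v:np.array([u/2.4+230,v/2.4+20])
O=[("wrist",(-.060,-.045,-.016),c(103,248),1),("wrist",(-.060,.045,-.016),c(376,263),1),
   ("wrist",(.038,-.027,.018),c(145,567),1),("wrist",(.038,.027,.018),c(308,575),1),
   ("wrist",(0,0,0),(326.6,212.4),2.5),("wrist",(0,0,-.04),(327.1,196.2),2.5),
   ("scene",(0,0,0),(386,186),2.5),("side",(0,0,0),(251,215),2.5),("scene",(0,0,-.04),(390,196),3),("side",(0,0,-.04),(244,231),3)]
inf={k:env.camera_info(k) for k in("wrist","scene","side")}
for zp in(100,1):
    def f(v,pr=True):
        J=axes(v[3]);r=np.concatenate([(proj(k,v[:3]+J@np.array(q),inf[k])-p)/w for k,q,p,w in O])
        return np.append(r,(v[2]-.1487)*1000/zp) if pr else r
    s=least_squares(f,[.5745,.2672,.1487,12],x_scale=[.01,.01,.01,2],loss="soft_l1")
    print(s.x.round(4));print(f(s.x,0).reshape(-1,2).round(1).tolist())
J=axes(s.x[3]);fo=s.x[:3]-J@[.125,0,.04]
for n,q in(("btnR",(0,-.0325,0)),("btnL",(0,.0325,0))):print(n,((proj("wrist",s.x[:3]+J@np.array(q),i)-[230,20])*2.4).round())
n=J[:,2]
for h in(.004,.008,.014):
    for p in(c(35,52),c(455,76)):
        o,d=ray("wrist",p,i);t=((fo+h*n-o)@n)/(d@n);print(h,(J.T@(o+t*d-fo)*1000).round(1))
goal(s.x[:3],s.x[3],.215)
E
```

```text
[0.5703 0.2689 0.1422 8.0828]
[[0.6, 0.2], [-0.4, 0.3], [-0.7, 0.7], [0.8, -0.0], [0.1, -3.1], [-0.7, -2.3], [-0.7, -0.0], [-0.1, 1.4], [-1.5, 0.1], [1.1, -0.1]]
[0.5692 0.2687 0.1444 8.1533]
[[-0.0, -0.1], [0.2, -0.1], [-0.9, 1.7], [1.3, 0.9], [0.1, -3.0], [-0.7, -2.1], [-0.7, -0.3], [0.1, 1.1], [-1.6, -0.1], [1.2, -0.3]]
btnR [132. 440.]
btnL [332. 448.]
0.004 [ -4.5 -75.    4. ]
0.004 [-5.5 74.3  4. ]
0.008 [ -3.7 -74.    8. ]
0.008 [-4.7 73.   8. ]
0.014 [ -2.4 -72.6  14. ]
0.014 [-3.5 71.  14. ]
rot [ 0.17 -0.27 -3.1 ] off [ 0.0052  0.0095 -0.0429]
```

The button plates sit about 5 mm further up-slope than the corner fit gives. The top rear edge is probably chamfered, so I refit with the buttons and the known height.

```bash
python3 - <<'E'
from h import *
from scipy.optimize import least_squares
i=env.camera_info("wrist")
c=lambda u,v:np.array([u/2.4+230,v/2.4+20])
inf={k:env.camera_info(k) for k in("wrist","scene","side")}
A=[("nose",(-.060,-.045,-.016),c(103,248)),("nose",(-.060,.045,-.016),c(376,263)),
   ("rear",(.038,-.027,.018),c(145,567)),("rear",(.038,.027,.018),c(308,575)),
   ("bR",(0,-.0325,.012),c(130,476)),("bL",(0,.0325,.012),c(331,475)),("mid",(0,0,0),np.array((326.6,212.4)))]
for use in(("nose","rear"),("bR","bL","mid"),("nose","bR","bL","mid"),("nose","bR","bL","mid","rear")):
    def f(v):
        J=axes(v[2]);m=np.array([v[0],v[1],.1487])
        return np.concatenate([(proj("wrist",m+J@np.array(q),i)-p) for k,q,p in A if k in use])
    s=least_squares(f,[.5745,.2672,12],x_scale=[.01,.01,2])
    m=np.array([s.x[0],s.x[1],.1487]);J=axes(s.x[2])
    print(use,s.x.round(4),f(s.x).reshape(-1,2).round(1).tolist())
    print("   scene",proj("scene",m).round(1),"386 186 side",proj("side",m).round(1),"251 215; jaw",proj("scene",m-.04*J[:,2]).round(),proj("side",m-.04*J[:,2]).round())
E
```

```text
('nose', 'rear') [0.5662 0.2679 8.0119] [[-1.1, -1.9], [1.5, -1.5], [-2.0, 2.9], [1.8, 2.3]]
   scene [383.6 183.9] 386 186 side [252.3 216.4] 251 215; jaw [385. 194.] [249. 229.]
('bR', 'bL', 'mid') [ 0.5735  0.2689 11.5833] [[-1.8, 0.1], [2.3, 0.1], [-0.5, 0.3]]
   scene [385.1 185.2] 386 186 side [249.3 216. ] 251 215; jaw [386. 195.] [246. 229.]
('nose', 'bR', 'bL', 'mid') [0.5708 0.2687 8.6044] [[-1.5, 4.3], [0.2, 3.4], [-1.6, -4.5], [3.0, -0.9], [-0.1, -2.4]]
   scene [384.6 184.7] 386 186 side [250.4 216.2] 251 215; jaw [386. 195.] [247. 229.]
('nose', 'bR', 'bL', 'mid', 'rear') [0.5694 0.2683 8.4118] [[-1.5, 2.3], [0.5, 1.8], [-1.6, 6.0], [1.5, 5.0], [-1.8, -6.3], [3.1, -2.4], [-0.1, -4.0]]
   scene [384.2 184.4] 386 186 side [251.  216.2] 251 215; jaw [385. 195.] [248. 229.]
```

```bash
python3 -c "
from h import *
goal((.572,.2688,.1478),8.3,.205)"
```

```text
rot [ 0.17 -0.27 -2.96] off [ 0.0111  0.01   -0.049 ]
```

```bash
python3 -m handwheel '[{"rotation":[0.2,-0.3,-3],"offset":[0.005,0.005,-0.025],"hand":1},{"rotation":[0.2,-0.3,-3],"offset":[0.011,0.01,-0.049],"hand":1},{"rotation":[0.2,-0.3,-3],"offset":[0.011,0.01,-0.049],"hand":1},{"rotation":[0.2,-0.3,-3],"offset":[0.011,0.01,-0.049],"hand":1},{"rotation":[0.2,-0.3,-3],"offset":[0.011,0.01,-0.049],"hand":1}]' && python3 - <<'E'
from h import *
goal((.572,.2688,.1478),8.3,.205)
i=env.camera_info("wrist");im=env.camera("wrist");cv2.imwrite("pics/w2.png",im)
cv2.imwrite("pics/w2c.png",cv2.resize(im[60:330,190:470],None,fx=2.2,fy=2.2,interpolation=cv2.INTER_CUBIC))
import json;json.dump({k:np.array(v).tolist() for k,v in i.items()},open("i2.json","w"))
m=np.array((.572,.2688,.1478));J=axes(8.3)
for n in("jaw_mid","jaw","board","frame"):
    print(n,[(np.round(d["location"],1).tolist(),round(d["p"],2)) for d in env.spot_point("wrist",n)])
for q in((0,0,0),(0,0,-.04),(-.06,-.045,-.016),(-.06,.045,-.016),(0,-.0325,.012),(0,.0325,.012)):
    p=proj("wrist",m+J@np.array(q),i);print(q,p.round(1),((p-[190,60])*2.2).round())
E
```

```text
time: 2.85
eef_pos: [0.5091, 0.2599, 0.3436]
tool_rot: [-0.208, 2.819, 0.033]
ft_force: [0.6, 0.1, 0.1]
gripper_width: 0.998
finger_force: 0.0
rot [-0.01  0.08 -0.12] off [ 0.0002 -0.0003 -0.0009]
jaw_mid [([316.7, 243.6], 0.95)]
jaw [([321.0, 221.3], 0.84)]
board []
frame [([316.6, 39.1], 0.7)]
(0, 0, 0) [319.3 239.6] [285. 395.]
(0, 0, -0.04) [319.4 216.6] [285. 344.]
(-0.06, -0.045, -0.016) [247.6 140.4] [127. 177.]
(-0.06, 0.045, -0.016) [391.2 140.5] [443. 177.]
(0, -0.0325, 0.012) [264.5 247.8] [164. 413.]
(0, 0.0325, 0.012) [374.1 247.9] [405. 413.]
```

View pics/w2c.png

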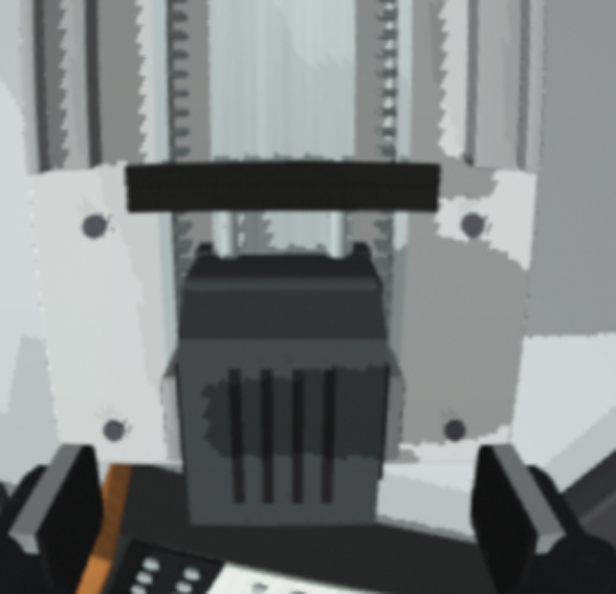

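Yaw is right, as the nose edge is level at crop rows 163–164. The jaw's centre column is 283.5 against a predicted 285, so it lies about 0.5 mm towards −y. The buttons' centre is within 1.5 mm along the slope. I go down over the buttons.

```bash
python3 -c "
from h import *
J=axes(8.3);print(J.round(4).tolist());m=np.array((.572,.2688,.1478))+J@[.0007,-.0005,0];print(m)
goal(m,8.3,.152)"
```

```text
[[0.9411, -0.1444, -0.3058], [0.1373, 0.9895, -0.0446], [0.309, 0.0, 0.9511]]
[0.57273094 0.26840134 0.14801631]
rot [-0.02  0.13 -0.15] off [ 0.0173  0.0017 -0.0511]
```

```bash
python3 -m handwheel '[{"rotation":[0,0.1,-0.1],"offset":[0.006,0.0005,-0.017],"hand":1},{"rotation":[0,0.1,-0.1],"offset":[0.012,0.001,-0.034],"hand":1},{"rotation":[0,0.1,-0.1],"offset":[0.0173,0.0017,-0.0511],"hand":1},{"rotation":[0,0.1,-0.1],"offset":[0.0173,0.0017,-0.0511],"hand":1},{"rotation":[0,0.1,-0.1],"offset":[0.0173,0.0017,-0.0511],"hand":1},{"rotation":[0,0.1,-0.1],"offset":[0.0173,0.0017,-0.0511],"hand":0.8}]' 20; cat >> h.py <<'E'
def st(m=(.57273,.2684,.14802),yaw=8.3):
    s=env.observe();J=axes(yaw)
    print("t",round(s["time"],2),"grasp rel mid mm",(J.T@(s["eef_pos"]-.155*(J@[0,0,1])*1-np.array(m))*1000).round(2),"F_jaw",(J.T@s["ft_force"]).round(2),"w mm",round(s["gripper_width"]*85,2),"ff",s["finger_force"],"trq",(J.T@s["wrist_torque"]).round(2))
E
python3 -c "
from h import *
st()"
```

```text
time: 3.6
eef_pos: [0.5263, 0.2617, 0.2926]
tool_rot: [-0.206, 2.821, 0.033]
ft_force: [-0.0, 0.4, 0.3]
gripper_width: 0.884
finger_force: 0.0
t 3.6 grasp rel mid mm [ 0.04  0.11 -2.96] F_jaw [0.13 0.36 0.27] w mm 75.11 ff 0.0 trq [-0.    0.15 -0.06]
```

```bash
python3 -m handwheel '[{"rotation":[0,0,0],"offset":[0,0,0],"hand":0.72},{"rotation":[0,0,0],"offset":[0,0,0],"hand":0.72},{"rotation":[0,0,0],"offset":[0,0,0],"hand":0.72},{"rotation":[0,0,0],"offset":[0,0,0],"hand":0.72}]' 20; python3 -c "
from h import *
st()"
```

```text
time: 3.93
eef_pos: [0.5261, 0.2618, 0.2931]
tool_rot: [-0.206, 2.819, 0.033]
ft_force: [-2.4, 0.2, 6.5]
gripper_width: 0.719
finger_force: 8.0
t 3.93 grasp rel mid mm [ 0.06  0.21 -2.44] F_jaw [-0.21  0.53  6.93] w mm 61.09 ff 8.002982139587402 trq [ 0.01  0.33 -0.01]
```

```bash
python3 -m handwheel '[{"rotation":[0,0,0],"offset":[-0.0003,0,0.0008],"hand":0.68},{"rotation":[0,0,0],"offset":[-0.0005,0,0.0014],"hand":0.6},{"rotation":[0,0,0],"offset":[-0.0005,0,0.0014],"hand":0.6},{"rotation":[0,0,0],"offset":[-0.0005,0,0.0014],"hand":0.6},{"rotation":[0,0,0],"offset":[-0.0005,0,0.0014],"hand":0.6}]' 25; python3 -c "
from h import *
st()"
```

```text
time: 4.35
eef_pos: [0.5255, 0.2618, 0.2941]
tool_rot: [-0.206, 2.82, 0.033]
ft_force: [-5.9, -0.5, 8.1]
gripper_width: 0.638
finger_force: 28.6
t 4.35 grasp rel mid mm [-0.19  0.25 -1.37] F_jaw [-3.11  0.31  9.5 ] w mm 54.22 ff 28.55006754398346 trq [ 0.05  0.5  -0.01]
```

Both buttons are home: the opening is 54 mm and the lateral force is about 0. I start to slide slowly, lifting slightly to relieve the downward press.

```bash
python3 -m handwheel '[{"rotation":[0,0,0],"offset":[-0.0003,0,0.0007],"hand":0.6},{"rotation":[0,0,0],"offset":[-0.0012,-0.0001,0.0004],"hand":0.6},{"rotation":[0,0,0],"offset":[-0.0022,-0.0003,0.0001],"hand":0.6},{"rotation":[0,0,0],"offset":[-0.0031,-0.0004,-0.0002],"hand":0.6},{"rotation":[0,0,0],"offset":[-0.0031,-0.0004,-0.0002],"hand":0.6}]' 30; python3 -c "
from h import *
st()"
```

```text
time: 4.77
eef_pos: [0.5226, 0.2613, 0.2931]
tool_rot: [-0.206, 2.821, 0.033]
ft_force: [-1.9, -0.3, 5.9]
gripper_width: 0.638
finger_force: 33.3
t 4.77 grasp rel mid mm [-3.29  0.24 -1.35] F_jaw [-0.03 -0.01  6.24] w mm 54.23 ff 33.26007664203644 trq [ 0.05  0.23 -0.01]
```

```bash
python3 -m handwheel '[{"rotation":[0,0,0],"offset":[-0.0047,-0.0007,-0.0015],"hand":0.6},{"rotation":[0,0,0],"offset":[-0.0104,-0.0015,-0.0034],"hand":0.6},{"rotation":[0,0,0],"offset":[-0.016,-0.0023,-0.0053],"hand":0.6},{"rotation":[0,0,0],"offset":[-0.0226,-0.0033,-0.0074],"hand":0.6},{"rotation":[0,0,0],"offset":[-0.0282,-0.0041,-0.0093],"hand":0.6},{"rotation":[0,0,0],"offset":[-0.0339,-0.0049,-0.0111],"hand":0.6},{"rotation":[0,0,0],"offset":[-0.0376,-0.0055,-0.0124],"hand":0.6},{"rotation":[0,0,0],"offset":[-0.0376,-0.0055,-0.0124],"hand":0.6}]' 30; python3 - <<'E'
from h import *
st()
i=env.camera_info("wrist");im=env.camera("wrist")
cv2.imwrite("pics/w3c.png",cv2.resize(im[0:330,170:490],None,fx=1.8,fy=1.8,interpolation=cv2.INTER_CUBIC))
E
```

```text
time: 5.43
eef_pos: [0.4842, 0.2557, 0.2805]
tool_rot: [-0.206, 2.822, 0.032]
ft_force: [-6.2, -0.3, 9.0]
gripper_width: 0.636
finger_force: 33.6
t 5.43 grasp rel mid mm [-44.15   0.24  -1.38] F_jaw [-3.09  0.6  10.46] w mm 54.03 ff 33.56981635093689 trq [ 0.16  0.62 -0.06]
```

View pics/w3c.png

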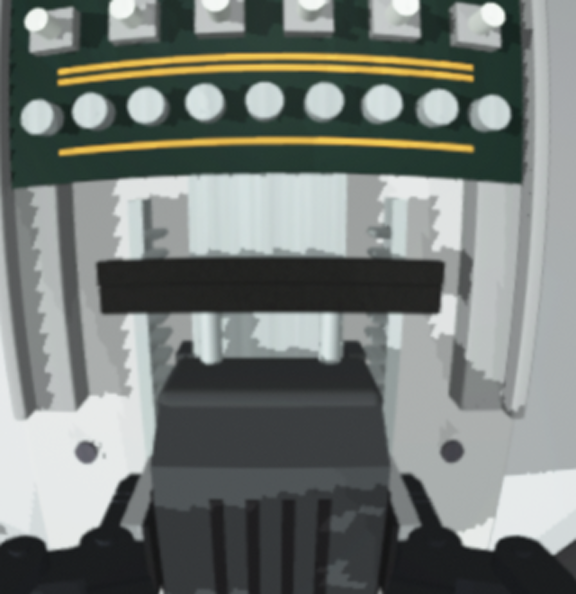

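```bash
python3 - <<'E'
from h import *
i=env.camera_info("wrist");J=axes(8.3);n=J[:,2]
m=np.array((.57273,.2684,.14802))-J[:,0]*.0440
D=m-.04*n
c=lambda u,v:np.array([u/1.8+170,v/1.8])
def at(p,h):
    o,d=ray("wrist",c(*p),i);t=((D+h*n-o)@n)/(d@n);return (J.T@(o+t*d-D)*1000).round(1)
print("nose",at((98,261),.024),at((444,261),.024),at((270,259),.024))
for h in(.004,.010,.014,.018):print("board",h,at((12,187),h),at((523,183),h),at((268,175),h))
E
```

```text
nose [-65.1 -44.   24. ] [-65.1  45.1  24. ] [-64.7   0.3  24. ]
board 0.004 [-86.6 -77.2   4. ] [-87.7  76.    4. ] [-86.1  -0.3   4. ]
board 0.01 [-86.5 -74.3  10. ] [-87.5  73.1  10. ] [-86.   -0.3  10. ]
board 0.014 [-86.4 -72.3  14. ] [-87.4  71.2  14. ] [-85.9  -0.3  14. ]
board 0.018 [-86.3 -70.4  18. ] [-87.2  69.3  18. ] [-85.8  -0.2  18. ]
```

The board's top edge is about 21 mm ahead of the nose, at a height of 18 mm where its width comes out at 140 mm as it should. I approach to just short of it.

```bash
python3 -m handwheel '[{"rotation":[0,0,0],"offset":[-0.0032,-0.0004,0],"hand":0.6},{"rotation":[0,0,0],"offset":[-0.0079,-0.0011,-0.0015],"hand":0.6},{"rotation":[0,0,0],"offset":[-0.0126,-0.0018,-0.003],"hand":0.6},{"rotation":[0,0,0],"offset":[-0.0163,-0.0023,-0.0043],"hand":0.6},{"rotation":[0,0,0],"offset":[-0.0182,-0.0026,-0.0049],"hand":0.6},{"rotation":[0,0,0],"offset":[-0.0182,-0.0026,-0.0049],"hand":0.6}]' 30 >/dev/null; python3 -c "
from h import *
st()"
python3 -m handwheel '[{"rotation":[0,0,0],"offset":[-0.0009,-0.0001,-0.0003],"hand":0.6},{"rotation":[0,0,0],"offset":[-0.0019,-0.0003,-0.0006],"hand":0.6}]' 30 >/dev/null; python3 -c "
from h import *
st()"
```

```text
t 5.98 grasp rel mid mm [-62.89   0.25  -0.91] F_jaw [-1.46 -0.4  -3.38] w mm 54.3 ff 32.346702218055725 trq [-0.17  0.35  0.04]
t 6.15 grasp rel mid mm [-64.19   0.21  -0.71] F_jaw [-1.63  0.64 -3.28] w mm 54.09 ff 32.40220785140991 trq [-0.09  0.32  0.03]
```

```bash
python3 -m handwheel '[{"rotation":[0,0,0],"offset":[-0.0009,-0.0001,-0.0003],"hand":0.6},{"rotation":[0,0,0],"offset":[-0.0019,-0.0003,-0.0006],"hand":0.6}]' >/dev/null; python3 -c "
from h import *
st()"; python3 -m handwheel '[{"rotation":[0,0,0],"offset":[-0.0009,-0.0001,-0.0003],"hand":0.6},{"rotation":[0,0,0],"offset":[-0.0019,-0.0003,-0.0006],"hand":0.6}]' >/dev/null; python3 -c "
from h import *
st()"; python3 -m handwheel '[{"rotation":[0,0,0],"offset":[-0.0009,-0.0001,-0.0003],"hand":0.6},{"rotation":[0,0,0],"offset":[-0.0019,-0.0003,-0.0006],"hand":0.6}]'  >/dev/null; python3 -c "
from h import *
st()"
```

```text
t 6.32 grasp rel mid mm [-66.31   0.18  -0.64] F_jaw [-0.9  -0.61 -4.25] w mm 54.27 ff 32.40035533905029 trq [-0.11  0.27  0.  ]
t 6.48 grasp rel mid mm [-68.36   0.17  -0.62] F_jaw [-1.16 -0.88 -3.89] w mm 54.09 ff 32.40369379520416 trq [-0.14  0.29  0.07]
t 6.65 grasp rel mid mm [-70.41   0.16  -0.6 ] F_jaw [-1.12 -0.58 -3.41] w mm 54.23 ff 32.40589678287506 trq [-0.11  0.37  0.1 ]
```

```bash
python3 -m handwheel '[{"rotation":[0,0,0],"offset":[-0.0009,-0.0001,-0.0003],"hand":0.6},{"rotation":[0,0,0],"offset":[-0.0019,-0.0003,-0.0006],"hand":0.6}]' >/dev/null; python3 -c "
from h import *
st()"; python3 -m handwheel '[{"rotation":[0,0,0],"offset":[-0.0009,-0.0001,-0.0003],"hand":0.6},{"rotation":[0,0,0],"offset":[-0.0009,-0.0001,-0.0003],"hand":0.6}]' >/dev/null; python3 - <<'E'
from h import *
st()
im=env.camera("wrist")
cv2.imwrite("pics/w4c.png",cv2.resize(im[0:330,170:490],None,fx=1.8,fy=1.8,interpolation=cv2.INTER_CUBIC))
E
```

```text
t 6.82 grasp rel mid mm [-72.35   0.16  -0.54] F_jaw [ 0.78 -0.75 -3.19] w mm 54.13 ff 32.45603263378143 trq [-0.22 -0.09  0.11]
t 6.98 grasp rel mid mm [-73.13   0.17  -0.47] F_jaw [ 0.67 -2.27 -3.84] w mm 54.12 ff 32.40149974822998 trq [-0.31 -0.07  0.17]
```

View pics/w4c.png

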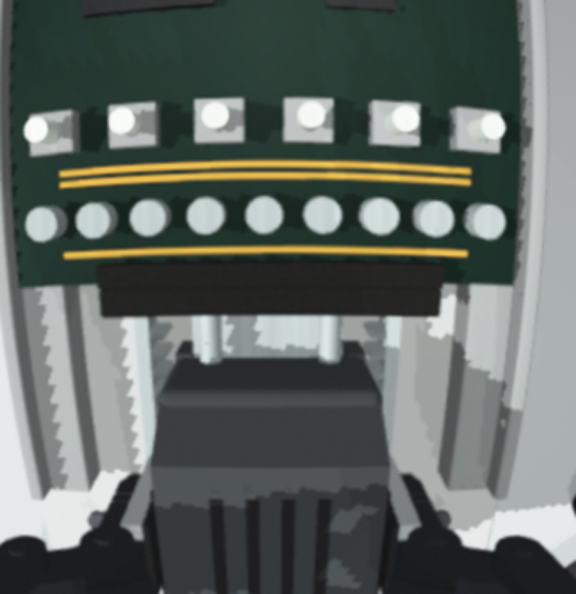

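The nose (row 263) has met the board's edge, and Fx has jumped by about 2 N, which is the first touch. I continue in 1–2 mm steps and watch the force.

```bash
for k in 1; do python3 -m handwheel '[{"rotation":[0,0,0],"offset":[-0.0009,-0.0001,-0.0003],"hand":0.6},{"rotation":[0,0,0],"offset":[-0.0009,-0.0001,-0.0003],"hand":0.6}]' >/dev/null; python3 -c "
from h import *
st()"; done; python3 -m handwheel '[{"rotation":[0,0,0],"offset":[-0.0009,-0.0001,-0.0003],"hand":0.6},{"rotation":[0,0,0],"offset":[-0.0009,-0.0001,-0.0003],"hand":0.6}]' >/dev/null; python3 -c "
from h import *
st()"; python3 -m handwheel '[{"rotation":[0,0,0],"offset":[-0.0009,-0.0001,-0.0003],"hand":0.6},{"rotation":[0,0,0],"offset":[-0.0009,-0.0001,-0.0003],"hand":0.6}]' >/dev/null; python3 -c "
from h import *
st()"
```

```text
t 7.2 grasp rel mid mm [-74.11   0.18  -0.51] F_jaw [ 2.12 -2.03 -3.52] w mm 54.16 ff 32.45387613773346 trq [-0.47 -0.22  0.19]
t 7.37 grasp rel mid mm [-75.12   0.19  -0.51] F_jaw [ 2.68 -3.48 -2.45] w mm 53.93 ff 32.487632632255554 trq [-0.56 -0.35  0.14]
t 7.53 grasp rel mid mm [-76.03   0.21  -0.52] F_jaw [ 3.83 -4.01 -3.57] w mm 54.07 ff 32.491289377212524 trq [-0.62 -0.38  0.17]
```

Force now rises at about 0.7 N/mm, which suggests home. I check how far the board has actually moved by tracking its yellow line in the pictures.

```bash
python3 - <<'E'
from h import *
i=env.camera_info("wrist");i={k:np.array(v) for k,v in i.items()};J=axes(8.3);n=J[:,2]
m0=np.array((.57273,.2684,.14802));D=m0-.04*n
im=env.camera("wrist");cv2.imwrite("pics/w5.png",im)
crop=cv2.resize(im[0:330,170:490],None,fx=1.8,fy=1.8,interpolation=cv2.INTER_CUBIC);cv2.imwrite("pics/w5c.png",crop)
for name,tr,img in(("w3",-44.15,cv2.imread("pics/w3c.png")),("w4",-73.13,cv2.imread("pics/w4c.png")),("w5",-76.03,crop)):
    f=img.astype(float);y=np.minimum(f[...,2],f[...,1])-f[...,0]
    T=i["world_from_camera"].copy();T[:3,3]+=J[:,0]*(tr+76.03)/1000
    I=dict(i,world_from_camera=T)
    for col in(120,265,420):
        w=y[:,col-8:col+8].mean(1);w[:100 if tr>-60 else 200]=0;w=np.clip(w-30,0,None);r0=np.argmax(w);
        sl=slice(max(r0-9,0),r0+10);r=(np.arange(len(w))[sl]*w[sl]).sum()/w[sl].sum()
        o,d=ray("wrist",(col/1.8+170,r/1.8),I);t=((D+.018*n-o)@n)/(d@n);print(name,col,round(r,1),(J.T@(o+t*d-D)*1000).round(2))
E
```

```text
w3 120 146.6 [-138.56  -38.83   18.  ]
w3 265 140.1 [-138.88   -0.99   18.  ]
w3 420 144.3 [-139.15   39.38   18.  ]
w4 120 252.6 [-139.14  -39.79   18.  ]
w4 265 249.1 [-139.32   -1.03   18.  ]
w4 420 251.5 [-139.44   40.32   18.  ]
w5 120 263.7 [-139.02  -39.95   18.  ]
w5 265 260.4 [-139.23   -1.04   18.  ]
w5 420 262.5 [-139.35   40.47   18.  ]
```

View pics/w5.png

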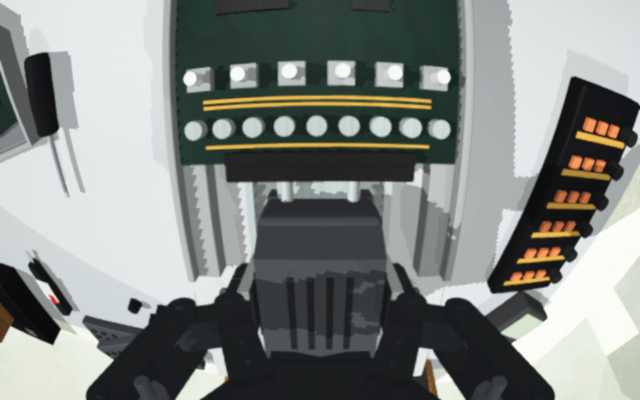

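w5 and the tracking show the board has not moved (its line stays at −139.2 mm). The nose (row 150) overlaps the board's edge (row 163) by about 5 mm. I had lifted the jaw by about 1 mm (Fz −3.5 N, its weight), so the nose rides on top of the board. I back off, seat the jaw down on its rail and try again.

```bash
python3 -m handwheel '[{"rotation":[0,0,0],"offset":[0.0038,0.0005,0.0012],"hand":0.6},{"rotation":[0,0,0],"offset":[0.0075,0.0011,0.0025],"hand":0.6},{"rotation":[0,0,0],"offset":[0.0113,0.0016,0.0037],"hand":0.6},{"rotation":[0,0,0],"offset":[0.0151,0.0022,0.0049],"hand":0.6},{"rotation":[0,0,0],"offset":[0.0155,0.0022,0.0037],"hand":0.6},{"rotation":[0,0,0],"offset":[0.0155,0.0022,0.0037],"hand":0.6}]' >/dev/null; python3 - <<'E'
from h import *
st()
i=env.camera_info("wrist");i={k:np.array(v) for k,v in i.items()};J=axes(8.3);n=J[:,2]
m0=np.array((.57273,.2684,.14802));D=m0-.04*n
im=env.camera("wrist");crop=cv2.resize(im[0:330,170:490],None,fx=1.8,fy=1.8,interpolation=cv2.INTER_CUBIC);cv2.imwrite("pics/w6c.png",crop)
E
```

```text
t 8.08 grasp rel mid mm [-59.59   0.22  -1.33] F_jaw [ 0.35 -2.77  5.62] w mm 54.02 ff 33.42750370502472 trq [-0.49  0.02  0.09]
```

View pics/w6c.png

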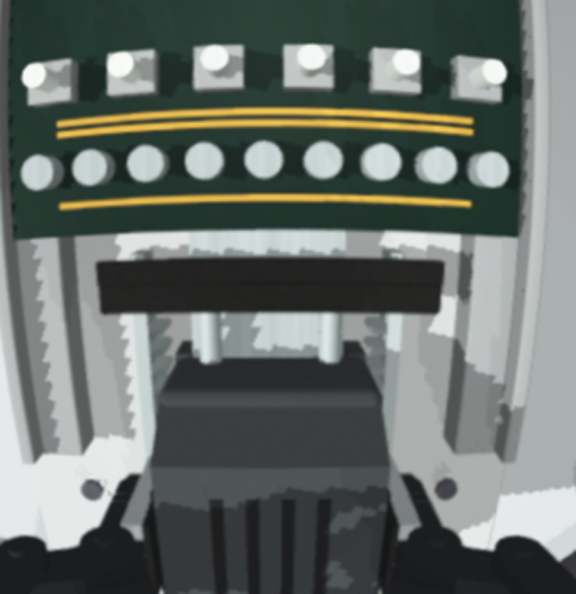

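```bash
cat >> h.py <<'E'
def track():
    """board line and edge, nose edge: slope coordinates (mm, from start jaw) """
    i=env.camera_info("wrist");im=env.camera("wrist");J=axes(8.3);n=J[:,2]
    D=np.array((.57273,.2684,.14802))-.04*n
    crop=cv2.resize(im[0:330,170:490],None,fx=1.8,fy=1.8,interpolation=cv2.INTER_CUBIC);f=crop.astype(float)
    def X(c,r,h):
        o,d=ray("wrist",(c/1.8+170,r/1.8),i);t=((D+h*n-o)@n)/(d@n);return round(float((J.T@(o+t*d-D))[0]*1000),2)
    out=[]
    for c in(120,265,420):
        w=(np.minimum(f[...,2],f[...,1])-f[...,0])[:,c-8:c+8].mean(1);w[:180]=0;w=np.clip(w-30,0,None);k=np.argmax(w);s=slice(k-9,k+10)
        out.append(X(c,(np.arange(len(w))[s]*w[s]).sum()/max(w[s].sum(),1),.018))
    g=(f[...,1]-f[...,2])          # green minus red: board vs nose/deck
    side=g[:,62:84].mean(1);e=np.where(side>12)[0].max() if (side>12).any() else -1
    print("line",out,"edge",X(73,e,.018),"row",e)
    cv2.imwrite("pics/last.png",crop)
E
python3 -m handwheel '[{"rotation":[0,0,0],"offset":[-0.0028,-0.0004,-0.0009],"hand":0.6},{"rotation":[0,0,0],"offset":[-0.0056,-0.0008,-0.0018],"hand":0.6},{"rotation":[0,0,0],"offset":[-0.0056,-0.0008,-0.0018],"hand":0.6}]' >/dev/null; python3 -c "
from h import *
st();track()"; python3 -m handwheel '[{"rotation":[0,0,0],"offset":[-0.0009,-0.0001,-0.0003],"hand":0.6},{"rotation":[0,0,0],"offset":[-0.0019,-0.0003,-0.0006],"hand":0.6}]' >/dev/null; python3 -c "
from h import *
st();track()"; python3 -m handwheel '[{"rotation":[0,0,0],"offset":[-0.0009,-0.0001,-0.0003],"hand":0.6},{"rotation":[0,0,0],"offset":[-0.0019,-0.0003,-0.0006],"hand":0.6}]' >/dev/null; python3 -c "
from h import *
st();track()";
```

```text
t 8.38 grasp rel mid mm [-66.23   0.2   -1.34] F_jaw [-2.2  -3.21  7.08] w mm 53.97 ff 33.58146607875824 trq [-0.4   0.33  0.12]
line [-139.09, -139.22, -139.4] edge -130.82 row 260
t 8.6 grasp rel mid mm [-67.8    0.15  -1.36] F_jaw [ 0.34 -2.49  5.86] w mm 53.87 ff 33.33909809589386 trq [-0.42  0.03  0.07]
line [-139.09, -139.21, -139.35] edge -130.88 row 265
t 8.82 grasp rel mid mm [-69.81   0.14  -1.34] F_jaw [ 1.33 -2.75  4.82] w mm 53.92 ff 33.316964507102966 trq [-0.41 -0.    0.12]
line [-139.08, -139.22, -139.33] edge -130.96 row 272
```

```bash
python3 - <<'E'
import cv2,numpy as np
for n in("w3c","w4c","w5c","w6c","last"):
    f=cv2.imread(f"pics/{n}.png").astype(float)
    for c in(150,265,380):
        v=f[230:330,c-6:c+6].mean(1)
        if n=="last" and c==265 or n=="w6c" and c==265: print(n,[tuple(int(x) for x in a) for a in v[10:100:4]])
        b=v.max(1);d=np.where(b<48)[0]+230
        gr=(v[:,1]-v[:,2]);
        print(n,c,"dark rows",d.min() if len(d) else None,d.max() if len(d) else None)
E
```

```text
w3c 150 dark rows 260 310
w3c 265 dark rows 259 309
w3c 380 dark rows 260 311
w4c 150 dark rows 259 314
w4c 265 dark rows 256 312
w4c 380 dark rows 257 313
w5c 150 dark rows 269 325
w5c 265 dark rows 267 324
w5c 380 dark rows 268 324
w6c 150 dark rows 261 310
w6c [(214, 215, 204), (214, 215, 204), (205, 206, 195), (187, 188, 178), (108, 108, 101), (34, 35, 34), (32, 34, 34), (33, 35, 34), (33, 35, 34), (33, 35, 34), (32, 33, 33), (30, 31, 31), (33, 34, 33), (32, 34, 33), (33, 34, 34), (33, 35, 34), (33, 33, 33), (31, 33, 33), (125, 127, 120), (208, 210, 199), (209, 210, 199), (209, 210, 198), (200, 202, 191)]
w6c 265 dark rows 259 309
w6c 380 dark rows 260 310
last 150 dark rows 255 310
last [(55, 102, 114), (42, 51, 31), (43, 51, 31), (43, 51, 31), (32, 37, 26), (31, 32, 32), (33, 34, 34), (33, 35, 34), (33, 35, 35), (33, 35, 34), (31, 33, 33), (30, 32, 31), (33, 34, 33), (33, 34, 34), (33, 35, 34), (33, 35, 34), (33, 34, 34), (31, 33, 33), (128, 129, 121), (211, 212, 201), (212, 213, 202), (211, 212, 201), (211, 211, 200)]
last 265 dark rows 254 309
last 380 dark rows 244 310
```

Measured nose edges show the nose is intact at 69.8 mm and gave way from about 72.3 mm on, so it does butt against the board. The board had simply not slid yet at about 4 N. With the jaw seated I push on gently, tracking the board.

```bash
cat >> h.py <<'E'
def nose():
    f=cv2.imread("pics/last.png").astype(float);r=[]
    for c in(150,265,380):
        b=f[285:345,c-6:c+6].mean(1).max(1);d=np.where(b<48)[0]+285;r.append(int(d.max()) if len(d) else -1)
    print("nose rear row",r,"give mm ~",round((np.median(r)-309.5)/3.83,1))
E
python3 -m handwheel '[{"rotation":[0,0,0],"offset":[-0.0009,-0.0001,-0.0003],"hand":0.6},{"rotation":[0,0,0],"offset":[-0.0028,-0.0004,-0.0009],"hand":0.6},{"rotation":[0,0,0],"offset":[-0.0038,-0.0005,-0.0012],"hand":0.6}]' >/dev/null; python3 -c "
from h import *
st();track();nose()"; python3 -m handwheel '[{"rotation":[0,0,0],"offset":[-0.0009,-0.0001,-0.0003],"hand":0.6},{"rotation":[0,0,0],"offset":[-0.0019,-0.0003,-0.0006],"hand":0.6}]' >/dev/null; python3 -c "
from h import *
st();track();nose()"; python3 -m handwheel '[{"rotation":[0,0,0],"offset":[-0.0009,-0.0001,-0.0003],"hand":0.6},{"rotation":[0,0,0],"offset":[-0.0009,-0.0001,-0.0003],"hand":0.6}]' >/dev/null; python3 -c "
from h import *
st();track();nose()";
```

```text
t 9.12 grasp rel mid mm [-73.72   0.18  -1.32] F_jaw [ 3.66 -5.3   3.29] w mm 54.2 ff 33.19502413272858 trq [-0.89 -0.44  0.17]
line [-158.33, -139.21, -158.5] edge -130.89 row 286
nose rear row [315, 314, 314] give mm ~ 1.2
t 9.33 grasp rel mid mm [-75.39   0.14  -1.32] F_jaw [ 4.67 -4.56  3.61] w mm 54.48 ff 33.13511252403259 trq [-0.73 -0.58  0.16]
line [-158.64, -139.21, -139.45] edge -130.82 row 292
nose rear row [321, 320, 320] give mm ~ 2.7
t 9.55 grasp rel mid mm [-76.37   0.14  -1.34] F_jaw [ 4.38 -4.77  5.25] w mm 54.08 ff 33.24396371841431 trq [-0.8  -0.46  0.24]
line [-139.07, -158.67, -139.42] edge -130.95 row 295
nose rear row [325, 324, 324] give mm ~ 3.8
```

```bash
python3 -m handwheel '[{"rotation":[0,0,0],"offset":[-0.0009,-0.0001,-0.0003],"hand":0.6},{"rotation":[0,0,0],"offset":[-0.0019,-0.0003,-0.0006],"hand":0.6},{"rotation":[0,0,0],"offset":[-0.0019,-0.0003,-0.0006],"hand":0.6}]' >/dev/null; python3 -c "
from h import *
st();track();nose()"; python3 - <<'E'
from h import *
import json
# board from side/scene networks + line in w2
for c in("side","scene"):
    env.camera(c)
    for n in("board","frame"):
        print(c,n,[(np.round(d["location"],1).tolist(),round(d["p"],2)) for d in env.spot_point(c,n)][:2])
    ms=env.masks_of(c,"board")
    for d in ms[:1]:
        ys,xs=np.where(d["mask"]);print(c,"mask",round(d["p"],2),xs.min(),xs.max(),ys.min(),ys.max(),len(xs))
J=axes(8.3);D=np.array((.57273,.2684,.14802))-.04*J[:,2]
for x in(-235,-132.3):
  for y in(-70,0,70):
    P=D+J@(np.array([x,y,16])/1000);print(x,y,proj("side",P).round(1),proj("scene",P).round(1))
i=json.load(open("i2.json"));im=cv2.imread("pics/w2.png").astype(float)
n=J[:,2]
for c in(260,318,375):
    w=(np.minimum(im[...,2],im[...,1])-im[...,0])[:120,c-3:c+3].mean(1);pk=[r for r in range(1,119) if w[r]>20 and w[r]>=w[r-1] and w[r]>w[r+1]]
    out=[]
    for r in pk:
        o,d=ray("wrist",(c,r),i);t=((D+.018*n-o)@n)/(d@n);out.append((r,round(float((J.T@(o+t*d-D))[0]*1000),1)))
    print("w2",c,out)
E
```

```text
t 9.85 grasp rel mid mm [-78.29   0.13  -1.31] F_jaw [ 4.48 -5.03  4.06] w mm 54.21 ff 33.157272934913635 trq [-0.83 -0.64  0.19]
line [-161.11, -158.87, -161.57] edge -130.85 row 302
nose rear row [332, 330, 331] give mm ~ 5.6
side board [([335.3, 261.2], 0.82)]
side frame [([295.9, 268.6], 0.81)]
side mask 0.98 291 341 228 280 1649
scene board [([342.4, 173.2], 0.5)]
scene frame [([361.7, 196.0], 0.62)]
scene mask 0.57 329 353 169 185 259
-235 -70 [344.8 244.3] [325.9 177.4]
-235 0 [339.4 262.7] [341.3 169.5]
-235 70 [333.2 283.7] [356.1 161.7]
-132.3 -70 [307.1 228.3] [343.7 187. ]
-132.3 0 [299.2 245.6] [359.4 178.5]
-132.3 70 [290.3 265.3] [374.6 170.3]
w2 260 [(20, -138.6)]
w2 318 [(17, -139.2)]
w2 375 [(19, -139.1)]
```

Wrist tracking shows the board's line at −139 mm in every view. I check independently whether the board moved since the start, with the side view at t=0 against now and the w1 view, before deciding what the nose bears on.

```bash
python3 - <<'E'
from h import *
s=env.observe();i=env.camera_info("wrist");T=np.array(i["world_from_camera"])
def M(p,r):
    A=np.eye(4);A[:3,:3]=R.from_rotvec(r).as_matrix();A[:3,3]=p;return A
X=np.linalg.inv(M(s["eef_pos"],s["tool_rot"]))@T
print("cam in tool",X[:3,3].round(4))
T1=M([0.4984,0.2494,0.3918],[-0.287,2.818,0.04])@X
I1=dict(camera_matrix=i["camera_matrix"],world_from_camera=T1)
J=axes(8.3);n=J[:,2];D=np.array((.57273,.2684,.14802))-.04*n
im=cv2.imread("pics/w1.png").astype(float)
for c in(280,330,380):
    w=(np.minimum(im[...,2],im[...,1])-im[...,0])[:80,c-3:c+3].mean(1);pk=[r for r in range(1,79) if w[r]>20 and w[r]>=w[r-1] and w[r]>w[r+1]]
    for r in pk:
        o,d=ray("wrist",(c,r),I1);t=((D+.018*n-o)@n)/(d@n);print("w1",c,r,(J.T@(o+t*d-D)*1000).round(1))
b=env.camera("side");cv2.imwrite("pics/side9.png",b)
a=cv2.cvtColor(cv2.imread("pics/side0.png"),cv2.COLOR_BGR2GRAY).astype(np.float32);b=cv2.cvtColor(b,cv2.COLOR_BGR2GRAY).astype(np.float32)
for nm,(x0,x1,y0,y1) in(("board",(298,334,240,276)),("board2",(305,332,235,262)),("frame low",(325,352,280,305)),("tray",(325,380,170,215))):
    p=a[y0:y1,x0:x1];best=None
    q=cv2.resize(b[y0-5:y1+5,x0-5:x1+5],None,fx=5,fy=5,interpolation=cv2.INTER_CUBIC);pp=cv2.resize(p,None,fx=5,fy=5,interpolation=cv2.INTER_CUBIC)
    m=cv2.matchTemplate(q,pp,cv2.TM_CCOEFF_NORMED);_,v,_,l=cv2.minMaxLoc(m);print(nm,"shift px",(l[0]-25)/5,(l[1]-25)/5,round(v,3))
E
```

```text
cam in tool [0.0827 0.0001 0.0311]
w1 280 5 [-161.1  -44.5   18. ]
w1 280 8 [-158.5  -44.3   18. ]
w1 280 31 [-138.6  -43.1   18. ]
w1 330 6 [-161.7   -5.2   18. ]
w1 330 10 [-158.2   -5.    18. ]
w1 330 32 [-139.3   -4.1   18. ]
w1 380 11 [-161.6   34.6   18. ]
w1 380 14 [-158.9   34.7   18. ]
w1 380 37 [-139.1   35.6   18. ]
board shift px 0.0 0.0 0.918
board2 shift px 0.2 0.0 0.962
frame low shift px 0.0 0.0 0.997
tray shift px 0.0 0.0 0.915
```

The board has really not moved, yet the nose has given 5.6 mm and the jaw body is steady in the image, so it is not slipping. The board must be sticking. I press on towards the nose's full 8 N in small steps and watch.

```bash
python3 -m handwheel '[{"rotation":[0,0,0],"offset":[-0.0007,-0.0001,-0.0002],"hand":0.6},{"rotation":[0,0,0],"offset":[-0.0014,-0.0002,-0.0005],"hand":0.6},{"rotation":[0,0,0],"offset":[-0.0014,-0.0002,-0.0005],"hand":0.6}]' >/dev/null; python3 -c "
from h import *
st();track();nose()"; python3 -m handwheel '[{"rotation":[0,0,0],"offset":[-0.0007,-0.0001,-0.0002],"hand":0.6},{"rotation":[0,0,0],"offset":[-0.0011,-0.0002,-0.0004],"hand":0.6},{"rotation":[0,0,0],"offset":[-0.0011,-0.0002,-0.0004],"hand":0.6}]' >/dev/null; python3 -c "
from h import *
st();track();nose()"
```

```text
t 10.6 grasp rel mid mm [-79.57   0.13  -1.32] F_jaw [ 5.76 -6.13  2.8 ] w mm 54.44 ff 33.08793067932129 trq [-0.99 -0.75  0.2 ]
line [-139.13, -161.51, -159.27] edge -130.91 row 306
nose rear row [336, 334, 335] give mm ~ 6.7
t 10.9 grasp rel mid mm [-80.6    0.09  -1.31] F_jaw [ 6.98 -4.9   3.22] w mm 54.2 ff 33.147624135017395 trq [-0.97 -0.89  0.19]
line [-161.05, -161.32, -139.37] edge -131.03 row 309
nose rear row [339, 338, 339] give mm ~ 7.7
```

The force is now about 7 N with the nose giving 7.7 mm, and the board is firm, which is how a board that is home would behave. The nearest notch back (78.2 mm travel) would leave about 6 mm of give, or 5.5 N. I let go there and then inspect the bottom end.

```bash
python3 -m handwheel '[{"rotation":[0,0,0],"offset":[0.0008,0.0001,0.0003],"hand":0.6},{"rotation":[0,0,0],"offset":[0.0017,0.0002,0.0005],"hand":0.6},{"rotation":[0,0,0],"offset":[0.0021,0.0003,0.0007],"hand":0.6},{"rotation":[0,0,0],"offset":[0.0021,0.0003,0.0007],"hand":0.6}]' >/dev/null; python3 - <<'E'
from h import *
st()
# profile down the slope towards the fixed jaw, side camera: along y=+-50,0 at h=18
im=env.camera("side").astype(int);J=axes(8.3);D=np.array((.57273,.2684,.14802))-.04*J[:,2]
for y in(-60,-40,0,40,60):
    print(y,[(x,)+tuple(im[int(round(p[1])),int(round(p[0]))].tolist()) for x in range(-250,-204,3) for p in[proj("side",D+J@(np.array([x,y,18])/1000))]])
E
```

```text
t 11.28 grasp rel mid mm [-78.98   0.14  -1.34] F_jaw [ 2.68 -4.01  4.82] w mm 54.08 ff 33.406466245651245 trq [-0.71 -0.29  0.21]
-60 [(-250, 174, 178, 177), (-247, 138, 141, 144), (-244, 140, 146, 143), (-241, 146, 150, 150), (-238, 149, 155, 156), (-235, 153, 159, 159), (-232, 153, 161, 161), (-229, 151, 159, 158), (-226, 147, 152, 153), (-223, 77, 78, 67), (-220, 65, 78, 84), (-217, 67, 86, 114), (-214, 69, 79, 75), (-211, 63, 69, 56), (-208, 68, 75, 63), (-205, 66, 74, 62)]
-40 [(-250, 175, 179, 180), (-247, 132, 138, 137), (-244, 148, 155, 152), (-241, 148, 155, 155), (-238, 154, 159, 159), (-235, 152, 158, 156), (-232, 152, 156, 156), (-229, 152, 157, 157), (-226, 114, 121, 117), (-223, 68, 83, 86), (-220, 61, 85, 136), (-217, 66, 78, 89), (-214, 62, 68, 63), (-211, 66, 67, 69), (-208, 68, 68, 69), (-205, 61, 62, 63)]
0 [(-250, 171, 176, 175), (-247, 154, 157, 156), (-244, 151, 159, 157), (-241, 151, 156, 154), (-238, 158, 163, 162), (-235, 153, 162, 161), (-232, 157, 161, 163), (-229, 156, 163, 163), (-226, 129, 136, 135), (-223, 72, 81, 87), (-220, 63, 86, 117), (-217, 68, 91, 114), (-214, 63, 69, 58), (-211, 69, 77, 62), (-208, 64, 70, 58), (-205, 66, 72, 61)]
40 [(-250, 148, 150, 151), (-247, 141, 146, 145), (-244, 154, 161, 162), (-241, 153, 162, 160), (-238, 160, 166, 167), (-235, 158, 164, 162), (-232, 160, 168, 165), (-229, 158, 166, 166), (-226, 157, 163, 162), (-223, 63, 70, 63), (-220, 80, 119, 199), (-217, 68, 91, 132), (-214, 70, 76, 61), (-211, 72, 78, 63), (-208, 64, 73, 63), (-205, 65, 71, 62)]
60 [(-250, 172, 178, 177), (-247, 143, 149, 148), (-244, 155, 161, 161), (-241, 159, 163, 165), (-238, 161, 167, 168), (-235, 160, 166, 165), (-232, 163, 169, 167), (-229, 160, 168, 168), (-226, 148, 153, 150), (-223, 56, 67, 52), (-220, 63, 68, 57), (-217, 68, 74, 58), (-214, 69, 76, 63), (-211, 62, 71, 59), (-208, 66, 73, 61), (-205, 64, 71, 58)]
```

The side profile shows the fixed jaw's lip hides the board's bottom edge, so I can't judge the gap from there. I release at the notch, then look at the bottom end with the wrist camera.

```bash
python3 -m handwheel '[{"rotation":[0,0,0],"offset":[0,0,0],"hand":0.72},{"rotation":[0,0,0],"offset":[0,0,0],"hand":0.85},{"rotation":[0,0,0],"offset":[0,0,0],"hand":0.85},{"rotation":[0,0,0],"offset":[0,0,0],"hand":0.85},{"rotation":[0,0,0],"offset":[0,0,0],"hand":0.85}]' >/dev/null; python3 -c "
from h import *
st();track();nose()
f=cv2.imread('pics/last.png').astype(float);b=cv2.imread('pics/w5c.png').astype(float)
# jaw body shift vs hand: compare slots region
import numpy as np
t=cv2.cvtColor(b[350:560,170:370].astype('uint8'),cv2.COLOR_BGR2GRAY);s=cv2.cvtColor(f[310:594,150:390].astype('uint8'),cv2.COLOR_BGR2GRAY)
m=cv2.matchTemplate(s,t,cv2.TM_CCOEFF_NORMED);_,v,_,l=cv2.minMaxLoc(m);print('jaw shift px',l[0]-20,l[1]-40,v)
for y in (470,500,530): print(y,f[y,100:180:4].mean(1).astype(int).tolist(),f[y,372:452:4].mean(1).astype(int).tolist())
"
```

```text
t 11.75 grasp rel mid mm [-79.73   0.28  -1.88] F_jaw [-0.16 -0.14  0.61] w mm 71.94 ff 0.0 trq [-0.02  0.13  0.01]
line [-161.33, -161.36, -139.37] edge -131.02 row 309
nose rear row [340, 339, 339] give mm ~ 7.7
jaw shift px 0 14 0.9458132386207581
470 [169, 173, 159, 129, 127, 127, 125, 65, 23, 22, 149, 225, 209, 150, 63, 62, 62, 62, 62, 62] [62, 62, 62, 69, 139, 175, 176, 126, 23, 23, 66, 123, 127, 127, 128, 149, 154, 91, 83, 84]
500 [126, 127, 127, 106, 32, 23, 23, 22, 21, 22, 22, 90, 97, 91, 85, 84, 84, 84, 84, 84] [57, 58, 56, 58, 90, 97, 87, 23, 22, 21, 22, 22, 23, 32, 94, 127, 127, 126, 124, 69]
530 [71, 25, 23, 22, 22, 22, 22, 21, 21, 29, 109, 122, 122, 103, 46, 57, 56, 57, 57, 57] [58, 58, 57, 50, 114, 134, 134, 98, 26, 22, 21, 21, 21, 22, 21, 22, 24, 67, 122, 127]
```

```bash
python3 -m handwheel '[{"rotation":[0,0,0],"offset":[-0.0061,-0.0009,0.019],"hand":0.9},{"rotation":[0,0,0],"offset":[-0.0122,-0.0018,0.038],"hand":0.9},{"rotation":[0,0,0],"offset":[-0.0214,-0.0031,0.0666],"hand":1},{"rotation":[0,0,0],"offset":[-0.0402,-0.0058,0.0604],"hand":1},{"rotation":[0,0,0],"offset":[-0.059,-0.0085,0.0542],"hand":1},{"rotation":[0,0,0],"offset":[-0.0779,-0.0113,0.0481],"hand":1},{"rotation":[0,0,0],"offset":[-0.0779,-0.0113,0.0481],"hand":1},{"rotation":[0,0,0],"offset":[-0.0779,-0.0113,0.0481],"hand":1}]' >/dev/null; python3 - <<'E'
from h import *
st()
J=axes(8.3);n=J[:,2];D=np.array((.57273,.2684,.14802))-.04*n
i=env.camera_info("wrist");im=env.camera("wrist");cv2.imwrite("pics/w7.png",im)
def X(p,h):
    o,d=ray("wrist",p,i);t=((D+h*n-o)@n)/(d@n);return (J.T@(o+t*d-D)*1000).round(1)
for nm,h in(("board",.0135),("jaw_mid",.04),("jaw",0),("frame",0)):
    print(nm,[(np.round(d["location"],1).tolist(),round(d["p"],2),X(d["location"],h).tolist()) for d in env.spot_point("wrist",nm)])
for y in(-50,0,50):
    print(y,[(x,)+tuple(im[int(p[1]),int(p[0])].tolist()) for x in range(-260,-205,3) for p in[proj("wrist",D+J@(np.array([x,y,18])/1000),i)] if 0<=p[1]<400])
for d in env.masks_of("wrist","board")[:1]:
    m=d["mask"];ys,xs=np.where(m)
    for c in(250,285,320,355,390):
        r=np.where(m[:,c])[0];print(c,r.min(),r.max(),X((c,r.min()),.0175),X((c,r.max()),.0175))
E
```

```text
t 12.47 grasp rel mid mm [-139.9     0.35   68.43] F_jaw [0.37 0.46 0.17] w mm 85.06 ff 0.0 trq [ 0.08  0.14 -0.  ]
board [([316.1, 89.3], 0.91, [-232.8, -2.3, 13.5])]
jaw_mid [([318.0, 306.7], 0.88, [-74.6, -1.1, 40.0]), ([103.8, 173.0], 0.58, [-182.8, -164.0, 40.0])]
jaw [([324.2, 279.6], 0.71, [-74.3, 4.2, -0.0])]
frame []
-50 [(-260, 221, 221, 216), (-257, 222, 221, 216), (-254, 222, 221, 216), (-251, 222, 221, 217), (-248, 201, 202, 198), (-245, 195, 194, 191), (-242, 195, 195, 190), (-239, 195, 196, 191), (-236, 196, 199, 193), (-233, 197, 198, 193), (-230, 196, 197, 193), (-227, 196, 197, 192), (-224, 63, 69, 52), (-221, 46, 53, 33), (-218, 44, 52, 33), (-215, 44, 52, 34), (-212, 45, 52, 36), (-209, 44, 51, 34), (-206, 46, 53, 35)]
0 [(-260, 219, 217, 212), (-257, 219, 217, 212), (-254, 219, 218, 213), (-251, 219, 218, 213), (-248, 186, 187, 183), (-245, 195, 194, 190), (-242, 194, 194, 190), (-239, 193, 194, 189), (-236, 199, 200, 195), (-233, 199, 198, 195), (-230, 198, 199, 194), (-227, 197, 196, 193), (-224, 59, 64, 48), (-221, 48, 57, 39), (-218, 48, 56, 36), (-215, 47, 56, 34), (-212, 47, 54, 35), (-209, 44, 53, 32), (-206, 42, 51, 31)]
50 [(-260, 214, 214, 209), (-257, 215, 214, 209), (-254, 216, 215, 210), (-251, 214, 213, 208), (-248, 194, 195, 190), (-245, 193, 193, 189), (-242, 192, 192, 188), (-239, 191, 192, 187), (-236, 195, 195, 190), (-233, 195, 195, 190), (-230, 195, 194, 190), (-227, 193, 194, 189), (-224, 48, 56, 38), (-221, 80, 130, 224), (-218, 53, 68, 84), (-215, 44, 53, 32), (-212, 44, 53, 32), (-209, 44, 51, 31), (-206, 45, 52, 32)]
250 102 228 [-225.   -48.1   17.5] [-131.   -53.2   17.5]
285 101 222 [-224.8  -23.5   17.5] [-136.2  -25.9   17.5]
320 100 222 [-225.2    0.4   17.5] [-136.2    0.4   17.5]
355 100 221 [-225.5   24.3   17.5] [-137.    26.7   17.5]
390 101 228 [-225.7   48.9   17.5] [-131.1   54.1   17.5]
```

```bash
python3 -m handwheel '[{"rotation":[0,0,0],"offset":[0.025,0.0037,0.0082],"hand":1},{"rotation":[0,0,0],"offset":[0.05,0.0073,0.0165],"hand":1},{"rotation":[0,0,0],"offset":[0.0753,0.011,0.0247],"hand":1},{"rotation":[0,0,0],"offset":[0.0753,0.011,0.0247],"hand":1},{"rotation":[0,0,0],"offset":[0.0753,0.011,0.0247],"hand":1}]' >/dev/null; python3 - <<'E'
from h import *
st()
J=axes(8.3);n=J[:,2];D=np.array((.57273,.2684,.14802))-.04*n
s=env.observe();i=env.camera_info("wrist");im=env.camera("wrist");cv2.imwrite("pics/w8.png",im)
T8=np.array(i["world_from_camera"]);o8=T8[:3,3]
K=i["camera_matrix"];o7_=None
# w7 pose: same orientation, camera shifted along slope by measured travel
import json;json.dump({"T8":T8.tolist(),"g8":(J.T@(s["eef_pos"])).tolist()},open("i8.json","w"))
for nm,g in(("w7",-139.9),("w8",None)):
    img=cv2.imread(f"pics/{nm}.png").astype(int)
    for c in(285,320,355,225,415,240,400):
        r=range(190,275) if nm=="w7" else range(90,190)
        print(nm,c,r.start,[int(x) for x in img[r.start:r.stop:1,c-2:c+3].mean((1,2))])
E
```

```text
t 13.18 grasp rel mid mm [-5.886e+01  3.000e-02  6.793e+01] F_jaw [-1.02 -0.14 -0.83] w mm 84.93 ff 0.0 trq [-0.04  0.06  0.04]
w7 285 190 [122, 88, 105, 138, 139, 86, 44, 37, 36, 35, 32, 31, 31, 36, 43, 47, 50, 51, 54, 57, 57, 56, 52, 45, 40, 39, 50, 95, 139, 123, 79, 41, 26, 22, 22, 29, 33, 34, 34, 33, 33, 33, 33, 33, 33, 34, 34, 34, 34, 36, 45, 74, 112, 126, 124, 117, 108, 102, 106, 112, 111, 104, 95, 89, 88, 86, 81, 72, 66, 63, 61, 58, 56, 54, 53, 54, 60, 67, 72, 75, 73, 68, 63, 62, 62]
w7 320 190 [118, 89, 110, 131, 116, 68, 40, 37, 36, 37, 45, 67, 85, 104, 133, 164, 184, 192, 196, 197, 197, 197, 194, 187, 165, 124, 81, 92, 135, 123, 80, 41, 25, 21, 24, 29, 32, 33, 33, 33, 33, 33, 33, 32, 33, 33, 32, 33, 33, 34, 45, 97, 166, 194, 199, 197, 185, 154, 132, 108, 74, 48, 40, 40, 41, 41, 41, 41, 41, 41, 41, 41, 41, 41, 42, 45, 53, 62, 68, 72, 74, 70, 63, 60, 60]
w7 355 190 [123, 94, 121, 143, 122, 71, 41, 37, 37, 41, 61, 98, 120, 138, 163, 188, 200, 206, 209, 209, 208, 207, 204, 194, 172, 132, 89, 104, 137, 111, 65, 38, 27, 22, 25, 31, 35, 36, 35, 35, 36, 35, 34, 35, 34, 34, 34, 34, 
[... 4294 characters left out ...]
, 96, 98, 99, 101, 102, 104, 105, 105, 106, 106, 106, 107, 107, 107, 109, 111, 113, 115, 116, 118, 119, 120, 121, 121, 121, 122, 123, 124, 127, 129, 131, 133, 134, 135, 136, 137, 138, 138, 139, 140, 142, 144]
w8 400 90 [148, 169, 179, 183, 184, 184, 184, 180, 174, 162, 141, 104, 59, 39, 37, 37, 38, 39, 42, 41, 38, 36, 36, 37, 36, 36, 36, 36, 36, 39, 65, 110, 130, 135, 135, 134, 134, 134, 137, 141, 145, 151, 154, 155, 155, 154, 154, 154, 154, 154, 154, 153, 153, 152, 150, 147, 148, 148, 144, 126, 111, 107, 106, 103, 102, 103, 103, 104, 104, 104, 105, 106, 107, 107, 107, 108, 108, 108, 108, 108, 108, 109, 110, 110, 110, 111, 112, 112, 112, 112, 112, 112, 112, 113, 113, 113, 113, 114, 114, 114]
```

```bash
python3 - <<'E'
from h import *
import json
J=axes(8.3);D=np.array((.57273,.2684,.14802))-.04*J[:,2]
T8=np.array(json.load(open("i8.json"))["T8"]);T7=T8.copy()
T7[:3,3]+=J@np.array([-81.04,.32,.5])/1000
K=env.camera_info("wrist")["camera_matrix"]
for nm,c7,r7,c8,r8 in(("line",320,218.2,320,106.6),("nose front",320,220.7,320,109.0),("front dark end/seam?",320,224.5,320,119.5),("nose rear",320,241.2,320,130.8),("edge L",240,228.5,240,121.2),("edge R",400,227.8,400,121),("jaw front",320,250,320,145)):
    ra=[ray("wrist",(c7,r7),dict(camera_matrix=K,world_from_camera=T7)),ray("wrist",(c8,r8),dict(camera_matrix=K,world_from_camera=T8))]
    # intersect in slope plane (x,z)
    A=[];b=[]
    for o,d in ra:
        o=J.T@(o-D);d=J.T@d;A.append([d[2],-d[0]]);b.append(o[0]*d[2]-o[2]*d[0])
    print(nm,(np.linalg.solve(A,b)*1000).round(1))
E
```

```text
line [-139.4   18.2]
nose front [-137.7   19. ]
front dark end/seam? [-129.9    7.4]
nose rear [-123.1   23.7]
edge L [-130.6   18.1]
edge R [-130.6   16.9]
jaw front [-112.6   17.6]
```

Stereo shows the nose seated (top at 23.7 mm) with a lip reaching over the board, and its face on the board's edge at −130.6 mm. Bias-corrected, the network puts the board's bottom edge at about −234.6 mm, with the fixed jaw at −235. Given that and about 7 N without any motion, the board is home. Next I verify the jaw's travel (notch) and that the buttons are out.

```bash
python3 - <<'E'
from h import *
import json
J=axes(8.3);n=J[:,2];D=np.array((.57273,.2684,.14802))-.04*n
K=env.camera_info("wrist")["camera_matrix"]
i8=dict(camera_matrix=K,world_from_camera=np.array(json.load(open("i8.json"))["T8"]));i2=json.load(open("i2.json"))
def rect(nm,inf,x0,h):  # ortho-rectified patch at height h, 0.25 mm/px, x from x0-60..x0+60, y -50..50
    im=cv2.imread(f"pics/{nm}.png");T=np.array(inf["world_from_camera"])
    xs=np.arange(x0-60,x0+60,.25);ys=np.arange(-50,50,.25)
    m=np.array([[proj("wrist",D+J@np.array([x,y,h])/1000,inf) for y in ys] for x in xs]).astype(np.float32)
    return cv2.remap(im,m[...,0],m[...,1],cv2.INTER_CUBIC)
a=rect("w2",i2,0,58);b=rect("w8",i8,-77,58)
g=lambda p:cv2.GaussianBlur(cv2.cvtColor(p,cv2.COLOR_BGR2GRAY),(0,0),2)
t=g(a)[140:380,120:280]   # jaw top region
sob=lambda p:cv2.Sobel(p,cv2.CV_32F,0,1)
m=cv2.matchTemplate(sob(g(b)),sob(t),cv2.TM_CCOEFF_NORMED);_,v,_,l=cv2.minMaxLoc(m)
print("travel",-77+(l[1]-140)*.25,"dy",(l[0]-120)*.25,v)
for nm,p,x0 in(("w2",a,0),("w8",b,-77)):
    pr=g(p)[:,190:210].mean(1);d=np.diff(pr);k=np.argsort(-abs(d))[:40];print(nm,sorted(set((x0-60+k*.25).round().astype(int).tolist())))
# buttons: rectified at h=52 (button tops), rows around mid
for nm,inf,x0 in(("w2",i2,0),("w8",i8,-78)):
    p=g(rect(nm,inf,x0,52));
    for dx in(-8,-4,0,4,8):
        r=p[int((60+dx)/.25)];print(nm,dx,"R",r[40:112:4].tolist(),"L",r[288:360:4].tolist())
E
```

```text
travel -101.75 dy -7.0 0.45348289608955383
w2 [-58, -57, -56, -48, -47, -46, -45, 48, 49, 50, 51, 52]
w8 [-128, -127, -126, -125, -120, -119, -118, -117, -115, -114, -46, -45, -44, -43]
w2 -8 R [210, 210, 210, 211, 211, 209, 202, 181, 164, 168, 159, 132, 77, 65, 70, 72, 72, 71] L [48, 48, 48, 48, 46, 46, 78, 107, 112, 110, 116, 139, 148, 148, 148, 148, 148, 148]
w2 -4 R [210, 210, 210, 210, 210, 210, 207, 190, 176, 169, 158, 128, 76, 65, 71, 72, 72, 72] L [48, 48, 48, 48, 45, 46, 79, 107, 112, 112, 119, 138, 146, 147, 147, 147, 147, 147]
w2 0 R [210, 210, 210, 210, 210, 210, 209, 197, 171, 166, 157, 131, 82, 65, 70, 71, 71, 71] L [48, 48, 48, 48, 45, 46, 83, 110, 112, 107, 117, 142, 147, 147, 147, 147, 147, 147]
w2 4 R [209, 210, 210, 210, 210, 210, 208, 192, 170, 164, 158, 135, 84, 64, 70, 71, 71, 71] L [48, 48, 48, 48, 45, 45, 79, 109, 113, 109, 114, 139, 147, 147, 147, 147, 147, 147]
w2 8 R [209, 209, 210, 210, 209, 210, 207, 192, 174, 163, 154, 130, 82, 65, 70, 71, 71, 71] L [48, 48, 48, 48, 46, 47, 77, 108, 113, 116, 135, 159, 166, 162, 154, 154, 168, 176]
w8 -8 R [152, 152, 149
[... 172 characters left out ...]
157, 153, 145, 143, 155, 187, 197, 186, 176, 166, 147, 101, 65, 70, 73, 73, 73] L [73, 73, 73, 73, 70, 58, 70, 104, 114, 114, 117, 136, 150, 152, 152, 152, 152, 152]
w8 0 R [215, 215, 214, 211, 206, 204, 204, 199, 182, 172, 164, 146, 103, 66, 68, 72, 72, 73] L [73, 73, 73, 73, 70, 58, 66, 101, 115, 116, 121, 138, 150, 152, 152, 152, 152, 152]
w8 4 R [214, 212, 207, 204, 204, 204, 203, 195, 178, 174, 165, 151, 109, 64, 67, 73, 72, 73] L [73, 72, 72, 71, 68, 55, 64, 99, 113, 113, 117, 139, 151, 152, 152, 152, 152, 153]
w8 8 R [215, 213, 208, 205, 204, 204, 203, 198, 187, 176, 164, 148, 103, 63, 68, 73, 73, 73] L [50, 50, 49, 49, 47, 43, 63, 99, 113, 114, 119, 140, 151, 152, 153, 153, 153, 153]
```

```bash
python3 - <<'E'
from h import *
import json
J=axes(8.3);n=J[:,2];D=np.array((.57273,.2684,.14802))-.04*n
K=env.camera_info("wrist")["camera_matrix"]
i8=dict(camera_matrix=K,world_from_camera=np.array(json.load(open("i8.json"))["T8"]));i2=json.load(open("i2.json"))
im=cv2.imread("pics/w2.png").astype(int);i8m=cv2.imread("pics/w8.png").astype(int)
print("w2",150,im[150:310,311:314].mean((1,2)).astype(int).tolist())
print("w8",135,i8m[135:300,311:314].mean((1,2)).astype(int).tolist())
for r in(165,170,175,180,200,205,210,215,295,300): 
    o,d=ray("wrist",(312,r),i2);t=((D+.058*n-o)@n)/(d@n);print("w2",r,(J.T@(o+t*d-D)*1000)[0].round(1),end="; ")
for r in(146,152,155,174,175,260,270,280): 
    o,d=ray("wrist",(312,r),i8);t=((D+.058*n-o)@n)/(d@n);print("w8",r,(J.T@(o+t*d-D)*1000)[0].round(1),end="; ")
E
```

```text
w2 150 [28, 28, 28, 28, 35, 77, 139, 172, 179, 170, 150, 144, 155, 163, 168, 162, 137, 128, 134, 141, 149, 150, 131, 122, 114, 88, 50, 35, 35, 35, 35, 35, 35, 35, 37, 42, 50, 57, 61, 64, 65, 61, 56, 52, 51, 51, 51, 52, 51, 51, 51, 51, 51, 51, 51, 51, 51, 51, 52, 51, 51, 51, 51, 54, 63, 69, 71, 71, 71, 71, 71, 71, 71, 71, 71, 71, 69, 61, 46, 42, 40, 34, 30, 29, 30, 29, 29, 30, 28, 27, 28, 28, 27, 28, 27, 28, 28, 28, 28, 27, 28, 28, 28, 27, 27, 28, 27, 28, 28, 28, 27, 28, 27, 27, 27, 27, 28, 31, 33, 35, 37, 37, 37, 37, 37, 38, 37, 37, 37, 37, 37, 37, 37, 37, 37, 37, 37, 38, 47, 64, 69, 69, 69, 69, 69, 70, 69, 68, 63, 47, 39, 38, 38, 38, 38, 38, 38, 38, 38, 38]
w8 135 [132, 131, 133, 138, 145, 152, 158, 146, 130, 114, 86, 50, 36, 35, 36, 40, 48, 57, 62, 66, 66, 62, 56, 52, 52, 52, 52, 52, 52, 52, 52, 52, 52, 52, 52, 52, 52, 52, 52, 54, 62, 70, 72, 73, 72, 72, 72, 72, 72, 72, 72, 72, 71, 62, 45, 40, 42, 43, 43, 43, 43, 43, 43, 43, 43, 43, 43, 43, 43, 43, 43, 43, 43, 43, 43, 43, 43, 43, 45, 45, 46, 46, 45, 45, 45, 45, 45, 45, 46, 45, 43, 43, 44, 45, 45, 45, 46, 46, 47, 46, 46, 47, 48, 48, 48, 48, 48, 48, 46, 46, 46, 48, 47, 48, 51, 60, 69, 71, 71, 71, 71, 71, 71, 70, 70, 90, 138, 175, 190, 193, 194, 194, 193, 194, 194, 193, 194, 193, 194, 194, 194, 194, 194, 194, 194, 194, 194, 194, 194, 194, 194, 194, 194, 194, 195, 195, 195, 194, 194, 195, 194, 195, 195, 195, 195]
w2 165 -51.4; w2 170 -48.7; w2 175 -46.1; w2 180 -43.4; w2 200 -32.4; w2 205 -29.6; w2 210 -26.8; w2 215 -23.9; w2 295 28.7; w2 300 32.6; w8 146 -117.5; w8 152 -114.1; w8 155 -112.3; w8 174 -101.2; w8 175 -100.6; w8 260 -45.3; w8 270 -37.8; w8 280 -30.1;
```

Jaw travel measures about 77 mm, which is notch 13 with its play taken up by the spring, and the nose gives about 4.7 mm (4.8 N). Both buttons are out, with edges at ±33 as at the start. For more evidence that the board is home, I average network sightings of its bottom edge.

```bash
cat > bo.py <<'E'
from h import *
J=axes(8.3);n=J[:,2];D=np.array((.57273,.2684,.14802))-.04*n
def X(c,p,h):
    o,d=ray(c,p);t=((D+h*n-o)@n)/(d@n);return (J.T@(o+t*d-D)*1000).round(1).tolist()
for c in("wrist","side","scene"):
    env.camera(c)
    for nm,h in(("board",.0135),("jaw_mid",.04),("jaw",0),("frame",None)):
        for d in env.spot_point(c,nm)[:2]:
            if h is not None: print(c,nm,round(d["p"],2),X(c,d["location"],h))
            else:
                o,q=ray(c,d["location"]);t=-o[2]/q[2];P=o+t*q;print(c,nm,round(d["p"],2),P.round(4),"deck above x",(J.T@(np.array([P[0],P[1],.072])-D)*1000).round(1))
E
python3 bo.py; python3 -m handwheel '[{"rotation":[0,0,0],"offset":[-0.03,-0.0044,-0.0098],"hand":1},{"rotation":[0,0,0],"offset":[-0.058,-0.0085,-0.019],"hand":1},{"rotation":[0,0,0],"offset":[-0.058,-0.0085,-0.019],"hand":1}]' >/dev/null; python3 bo.py | grep wrist;  python3 -m handwheel '[{"rotation":[0,0,0],"offset":[-0.03,-0.0044,0.0098],"hand":1},{"rotation":[0,0,0],"offset":[-0.04,-0.006,0.02],"hand":1},{"rotation":[0,0,0],"offset":[-0.04,-0.006,0.02],"hand":1}]' >/dev/null; python3 bo.py | grep wrist; python3 -c "
from h import *
st()"
```

```text
wrist jaw_mid 0.76 [-73.9, 0.8, 40.0]
side board 0.88 [-232.4, -0.9, 13.5]
side jaw_mid 0.97 [-367.6, 194.8, 40.0]
side jaw_mid 0.76 [-74.6, -6.9, 40.0]
side jaw 0.86 [-72.6, -3.6, 0.0]
side jaw 0.66 [-375.2, 195.0, 0.0]
side frame 0.96 [0.4657 0.2522 0.    ] deck above x [-126.4   -0.6    1.2]
side frame 0.6 [0.4899 0.0034 0.    ] deck above x [-137.8 -250.2    4.8]
scene board 0.58 [-210.9, -10.5, 13.5]
scene board 0.33 [-40.3, -309.5, 13.5]
scene jaw_mid 0.94 [-68.8, 2.5, 40.0]
scene jaw_mid 0.72 [-183.6, -37.8, 40.0]
scene jaw 0.59 [-56.6, 7.6, -0.0]
scene jaw 0.45 [-382.4, 198.7, 0.0]
scene frame 0.94 [0.4664 0.2651 0.    ] deck above x [-124.    12.1    0.3]
wrist board 0.65 [-225.0, -3.1, 13.5]
wrist jaw_mid 0.89 [-66.8, -0.0, 40.0]
wrist jaw 0.78 [-66.6, 4.0, 0.0]
wrist frame 0.16 [ 0.7748 -0.166   0.    ] deck above x [ 107.  -459.   -74.7]
wrist board 0.75 [-229.1, -1.6, 13.5]
wrist jaw_mid 0.77 [-74.9, 2.6, 40.0]
wrist jaw 0.95 [-73.8, 0.8, 0.0]
t 15.98 grasp rel mid mm [-1.5344e+02  5.0000e-02  9.9740e+01] F_jaw [-0.24  0.65 -0.16] w mm 84.82 ff 0.0 trq [ 0.04  0.16 -0.  ]
```

```bash
python3 -c "
from h import *
st();print(env.close_job())"
```

```text
t 15.98 grasp rel mid mm [-1.5344e+02  5.0000e-02  9.9740e+01] F_jaw [-0.24  0.65 -0.16] w mm 84.82 ff 0.0 trq [ 0.04  0.16 -0.  ]
the job is handed in; nothing more can be done
None
```

I handed the job in at 16 s with the jaw apparently locked on the board, both buttons out and the nose pressing at an estimated 5 N, but I inferred that the board is home: it never visibly moved under about 7 N, although it should have started at least 2 mm short, and the lip hides its bottom edge.

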